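# Open the shielded shutter with the reach rod

## Robot

A 6-joint arm with a two-finger parallel gripper is mounted at the origin on a cart in front of the work surface, level with it; the furniture and walls round the work are solid. World frame = base frame: x ahead of the robot, y to its left, z up, the work surface at z = 0. Lengths are in m, angles in rad, forces in N, time in s.
With the tool pointing down it reaches from about 0.4 to 0.825 m from the base axis. Payload 7 kg.
Tool frame: the origin (TCP) lies at the centre of the arm's flange, where the gripper is bolted on; the fingertips stand 178 mm ahead of it and the grasp point (between the pads) lies arm.tcp_to_grasp ahead of it (arm.tcp_to_grasp is the distance from the TCP to the grasp point, in m); z points along the fingers, y is the direction in which the jaws open and shut (so a half turn about z gives the same grasp; the last joint's range is limited). The gripper opens to 88 mm and grips with 3 to 60 N. Pads are 19 mm wide; open, the fingers measure 130 mm over their backs; the gripper's body (78 mm by 193 mm) begins 47 mm behind the grasp point.
Start: joints at [-1.034, 0.359, 0.012, 0, -1.224, -0.288], TCP at [0.166, -0.654, 0.405] pointing down, gripper open.
Joint ranges: [-3.07, 3.07], [-1.43, 2.12], [-1.02, 1.25], [-3.03, 1.67], [-3.05, -0], [-3.03, 3.03]. Speed limits (rad/s): [2.39, 2.39, 3.01, 3.14, 3.14, 3.14].

## Interface

Orientations are given as [roll, pitch, yaw] about the fixed x, y, z axes, in that order (R = Rz(yaw) Ry(pitch) Rx(roll)).
In Python, from station import arm gives the robot as it stands.
- The arm moves only by the tool move_arm, never from a script. Its argument "deltas" is a list of rows, each a list of 6 numbers: the shift along the world's x, y, z in mm, then the turn, a rotation vector about the world's x, y, z in degrees. In form: [[tx, ty, tz, ax, ay, az], ...]. A call has exactly 5 rows; each row shifts and turns the commanded pose from where the row before left it; what a row does not reach is not made up. A row lasts 1/12 s, in which the tool goes at most 41.7 mm and 7.16 degrees, less where a joint would pass 70% of its speed; a pose out of reach is approached as far as the arm can. A call with a gripper value outside its range is refused whole. "claw" is the closure in counts, from 0 (fully open) to 255 (shut), set as the call begins (left out, the last holds). The fingers move at their own pace and stop on an object; "squeeze" is the grip in N (left out, the last holds). Time passes only in rows, so rows that do not move let the fingers close, or fill a call up. It gives the time, the measured TCP pose, the force and the opening at its end, in the units of the state.
- arm.get_state(): the state, without advancing time (a new reading comes with each control period).
- arm.grab_frame(name): name is "side" or "top"; returns the picture (480x640x3 uint8, red, green, blue); there is no depth.
- arm.calibration(name): a dict with "intrinsics" (3x3 intrinsics, pixels), "T" (4x4, takes a point from camera to world coordinates). Camera axes: x right, y up, looking along -z (the intrinsics and any distortion apply to the point x, -y, -z); pixel columns grow to the right and rows downward; lengths in m; the calibration is good to about 2 mm. A picture is of the moment at which its call begins. calibration takes no time and is no camera call.
- arm.job_done(): hands the job in, once; it reports no verdict.
Trained networks look in the newest picture that a camera, given by its name, has taken for a name from the list of things; names that differ only in an ending like _2 or _b are one class to them, and where a whole thing is asked for, a point or a joint stands for the part that bears it (a point fixed in the world has none). Each returns a list of dicts, best first, with "score" (0 to 1); they miss things now and then, are a little off and sometimes report something else, mostly with a low value. They report only what shows in the picture. A call takes as long as a camera call.
- arm.spot_in(thing, camera): "xy" ([column, row] in pixels, amid what is visible of it).
- arm.masks_of(thing, camera): "pixels" (480x640 bool, what is visible of it) and "xy" ([column, row] in pixels, amid what is visible of it).
- arm.spot_point(thing, camera): "xy" ([column, row] in pixels: a listed point, or the origin of a listed thing).
The state is a dict: "t": time; "q": joint angles; "qd": joint speeds; "joint_efforts": joint torques, N m; "eef_pos": TCP position; "ee_rot": TCP orientation; "force": force on the tool from outside, world axes, zero at the start; "moment": the same for the moment, N m; "width": finger opening in m.
Only numpy, scipy, OpenCV 4.12 (cv2) and the standard library are available. Lean on these libraries where they do the work, as an engineer would, in place of code of your own. Each camera call takes 0.05 s, during which the arm holds its last target. There are 200 camera calls.

## Task

Open the shutter of the shielded unit: draw the bent steel rod by its bare shaft out of the covered holder, lay it on the open two-fork stand with its bent end hanging down and let go, then take it again by its black handle. Reach over the grey shield with the rod's bent end and push the steel lever behind it all the way to the left, then lay the rod back on the stand the same way and let go. Only the rod may touch the unit, never the gripper or arm, and do not knock over the two vials.

Things in the scene. Friction and masses are not known exactly. Their poses are not given: they have to be found in the camera images.
- rod_shaft (a point): Loose L-shaped tool, about 120 g: point on its bare steel shaft (10 mm square bar) near the bend, for the first grasp. x runs from handle to bend, z is up when the leg hangs. Along x from here: handle -220 to -110 mm, bare shaft to +35 mm, axis of the leg +40 mm, centre of mass -81 mm. Starts with the handle in the holder's sleeve, leg hanging free
- rod_handle (a point): Part of the rod's black handle to be gripped for reaching; axes as rod_shaft, 130 mm behind it and 4 mm higher, so 170 mm behind the leg's axis. The handle is a flat bar from 90 mm behind to 20 mm before this point, 14 mm wide and 18 mm tall (this point is half-way up), its underside flush with the shaft's
- rod_tip (a point): Lower end of the rod's leg (round, diameter 10 mm), 40 mm ahead of rod_shaft along x and 110 mm below the shaft's axis. Axes as rod_shaft
- holder: Fixed grey holder, origin on the table; x is the way the rod is drawn out. A level sleeve, closed at the back, covers the handle from x = 0 to 115 mm: inside 22 mm wide, floor 145 and roof 168 mm above the table; outside 34 mm wide, top 172 mm. Draw the rod straight out, level, at least 120 mm before lifting. Base plate x = -12 to 178 mm, 60 mm wide
- holder_fork (a point): Floor of the slot of the holder's aluminium fork, 155 mm ahead of the holder's origin and 145 mm above the table, which carries the shaft. Fork 12 mm thick along x, slot 21 mm wide and open upward, flared mouth 26 mm above this point; the handle passes through it too
- stand_rest (a point): Fixed open stand: point midway between its two aluminium forks, at their slot floors, 145 mm above the table; x level, from handle fork to shaft fork. The rod lies right with its x along this x, rod_shaft at about x = +122 mm and 5 mm above this point (over 20 mm farther forward it would tip out), its leg hanging beyond the shaft fork
- stand_shaft_fork (a point): Slot floor of the stand's fork for the bare shaft, 67.5 mm ahead of stand_rest: slot 14.5 mm wide. Each fork is 12 mm thick along x, with a flared mouth reaching 26 mm above this point
- stand_handle_fork (a point): Slot floor of the stand's other fork, for the handle, 67.5 mm behind stand_rest: slot 19 mm wide, else the same
- shield_unit: Fixed unit, origin on the table at the foot of its white tower's front face (tower x = 0 to 75 mm, 160 wide, 270 high); x away from the robot, y left. Grey shield block before it: x = -130 to -60 mm, 160 wide, 135 high. The well between them, open only at the top, is 60 mm in x and 140 mm in y (-70 to 70), closed by side cheeks, floor at 6 mm
- lever_tab (a point): Middle of the steel lever in the well, an upright tab 10 mm wide in y, 20 mm in x (3 to 23 mm before the tower's face), from 35 to 80 mm above the table. Same axes as shield_unit. It slides along y only
- shutter_lever (a joint): Position of the lever: 0 = right end (shut), 0.045 m = left end (+y of shield_unit; fully open). Starts at 0 to 0.012. Stays where it is left; needs about 2 N
- vial_mid (a point): Loose squat plastic jar, 44 mm across, 48 mm high; this is its middle, z up. Bystander, keep it standing
- small_vial_mid (a point): Loose small glass vial with white cap, 24 mm across, 32 mm high; this is its middle, z up. Bystander, keep it standing

How it is judged:
On the way, in this order (a step that is already met when the one before it is completed fails the run):
1. the rod lies on the stand, leg down, let go (x of rod_shaft in the frame of stand_rest between 0.072 and 0.146 m and z of rod_shaft in the frame of stand_rest between 0 and 0.011 m and angle between the x axis of rod_shaft and the x axis of stand_rest, either way round below 0.1 rad and angle between rod_shaft's own z axis and vertical below 0.2 rad and contact force between the fingers and rod below 0.05 N), for 0.2 s.
2. with the rod held by its handle and its tip in the well, the lever has reached its left end (value of joint shutter_lever above 0.038 m and horizontal distance between rod_tip and lever_tab below 0.04 m and height (world z) of rod_tip below 0.09 m and distance between the grasp point and rod_handle below 0.055 m and contact force between the fingers and rod above 1 N), for 0.1 s.
At the end, for the whole second after the job is handed in: The lever stands within 7 mm of its left end, and the rod lies at rest in both forks of the stand, leg hanging down (within 0.2 rad), along the stand (within 0.1 rad), at the seated height (within 6 mm) and lengthwise at most 50 mm behind or 24 mm ahead of its proper place (value of joint shutter_lever above 0.038 m and x of rod_shaft in the frame of stand_rest between 0.072 and 0.146 m and z of rod_shaft in the frame of stand_rest between 0 and 0.011 m and angle between the x axis of rod_shaft and the x axis of stand_rest, either way round below 0.1 rad and angle between rod_shaft's own z axis and vertical below 0.2 rad and linear speed of rod below 0.02 m/s); the robot touches nothing.
It fails at once if the gripper or arm touches the unit (contact force between any of the fingers, the arm and shield_unit above 1 N).
It fails at once if a vial is knocked over (angle between any of vial_mid, small_vial_mid's own z axis and vertical above 0.6 rad).
It also fails if it takes over 64 s, if anything falls off the work surface, if the arm or the gripper's body presses on something with over 40 N, if the wrist force passes 120 N, or if a joint passes its speed limit or range.

## Working session

There is one attempt and no reset: what is moved stays moved. The work goes in short steps, Python scripts to look and compute and a tool call to move; the robot and the scene stay as the last step left them, time stands still between calls to the robot, and variables do not carry over. Pictures are saved under pics/ and viewed, about 8 in all and at most 12, crops included, and the job is handed in when it is done.

Besides the shell and the picture viewer there is one more tool, called by a JSON object that holds its "api" and its "payload", one argument or row to a line. move_arm: Moves the arm, as the interface text tells. Its arguments: {"type":"object","properties":{"deltas":{"type":"array","items":{"type":"array","items":{"type":"number"}}},"claw":{"type":"number"},"squeeze":{"type":"number"}},"required":["deltas"]}

```bash
ls; mkdir -p pics
cat > h.py <<'E'
import numpy as np, cv2
from station import arm
def P(cam):
    c=arm.calibration(cam); K=np.array(c["intrinsics"]); T=np.array(c["T"])
    return c,K,T
def ray(cam,xy):
    c,K,T=P(cam); u=np.linalg.inv(K)@np.array([xy[0],xy[1],1.]); d=T[:3,:3]@np.array([u[0],-u[1],-u[2]])
    return T[:3,3],d/np.linalg.norm(d)
def atz(cam,xy,z):
    o,d=ray(cam,xy); return o+d*(z-o[2])/d[2]
def tri(a,b):
    (o1,d1),(o2,d2)=ray("side",a),ray("top",b)
    s=np.linalg.lstsq(np.c_[d1,-d2],o2-o1,rcond=None)[0]
    p,q=o1+d1*s[0],o2+d2*s[1]; return (p+q)/2,np.linalg.norm(p-q)
def proj(cam,p):
    c,K,T=P(cam); q=T[:3,:3].T@(np.array(p)-T[:3,3]); u=K@np.array([q[0],-q[1],-q[2]]); return u[:2]/u[2]
def save(cam,name):
    im=arm.grab_frame(cam); cv2.imwrite(f"pics/{name}.png",im[:,:,::-1]); return im
E
python3 - <<'E'
from h import *
np.set_printoptions(precision=4,suppress=True)
for c in("side","top"):
    print(arm.calibration(c)); save(c,c+"0")
print(arm.get_state(), arm.tcp_to_grasp)
for n in ["rod_shaft","rod_handle","rod_tip","holder","holder_fork","stand_rest","stand_shaft_fork","stand_handle_fork","shield_unit","lever_tab","vial_mid","small_vial_mid"]:
    r={}
    for c in("side","top"):
        L=arm.spot_point(n,c); 
        if L: r[c]=L[0]; print(n,c,[(np.round(l["xy"],1),round(l["score"],2)) for l in L[:2]])
    if len(r)==2: print("   ",*tri(r["side"]["xy"],r["top"]["xy"]))
E
```

```text
pics
{'intrinsics': array([[521.0477,   0.    , 314.1203],
       [  0.    , 521.0477, 240.8948],
       [  0.    ,   0.    ,   1.    ]]), 'T': array([[-0.9501,  0.1941, -0.2442,  0.1569],
       [-0.3119, -0.5859,  0.748 ,  1.0478],
       [ 0.0021,  0.7868,  0.6172,  1.004 ],
       [ 0.    ,  0.    ,  0.    ,  1.    ]])}
{'intrinsics': array([[618.0739,   0.    , 316.0644],
       [  0.    , 618.0739, 250.7874],
       [  0.    ,   0.    ,   1.    ]]), 'T': array([[-0.0014,  0.995 , -0.0994,  0.384 ],
       [-1.    , -0.0005,  0.0089, -0.0273],
       [ 0.0088,  0.0994,  0.995 ,  1.5204],
       [ 0.    ,  0.    ,  0.    ,  1.    ]])}
{'t': 0.1, 'q': array([-1.0339,  0.3593,  0.0112, -0.0003, -1.2241, -0.2881]), 'qd': array([ 0.0002, -0.0012,  0.0012,  0.003 , -0.0015,  0.0013]), 'joint_efforts': array([ -0.0013, -58.4164,  29.3748,   7.0155,   0.0101,  -0.0001]), 'eef_pos': array([ 0.1662, -0.6541,  0.4038]), 'ee_rot': array([ 3.1401, -0.0002, -2.8929]), 'force': array([-0.2406, -0.4358, -0.0887]), 'moment': array([-0.0141,  0.0349,  0.091 ]), 'width': 0.08772643590660899} 0.159
[... 1048 characters left out ...]
tand_handle_fork side [(array([331.6, 322.7]), 0.57), (array([263.2, 267.7]), 0.16)]
stand_handle_fork top [(array([174.1, 319.5]), 0.9)]
    [0.3686 0.274  0.144 ] 0.001182821376156092
shield_unit top [(array([264.7, 208.3]), 0.86)]
lever_tab side [(array([259.9, 266. ]), 0.48)]
lever_tab top [(array([272.3, 208.2]), 0.52)]
    [0.6328 0.0641 0.0662] 0.0031749335332037954
vial_mid side [(array([321.6, 327.7]), 0.64), (array([308.5, 244. ]), 0.58)]
vial_mid top [(array([351.4, 243.6]), 0.65)]
    [ 0.5602 -0.1603 -0.3806] 0.07290552458240983
small_vial_mid side [(array([321.9, 327.8]), 0.49)]
small_vial_mid top [(array([225.5, 298.1]), 0.67)]
    [0.4191 0.1795 0.0117] 0.00038254306005870963
```

View pics/side0.png

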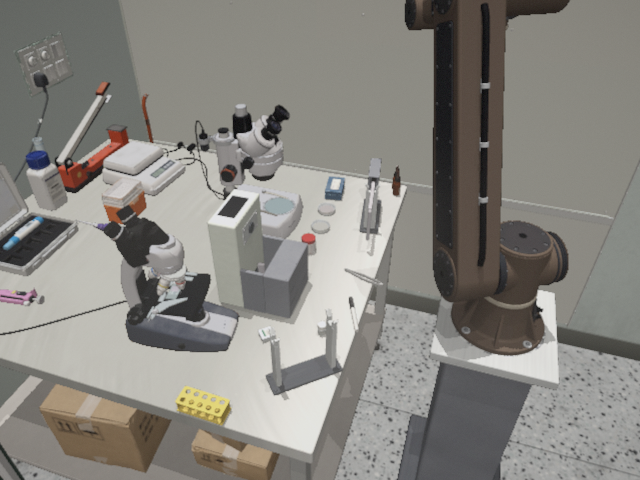

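View pics/top0.png

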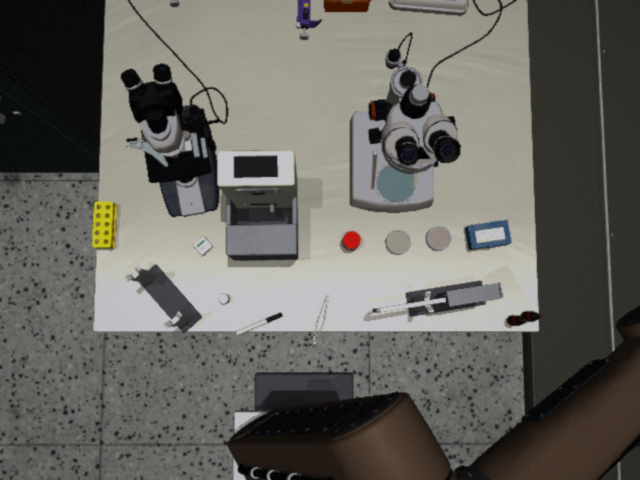

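Two pictures viewed so far. The side view shows the holder at about (372,195), the stand at (300,350) and the unit at (260,265). In the top view they are:
- **Holder and rod:** the rod runs from (500,292) to its tip at (375,310).
- **Unit:** (262,205), with the lever at (273,208).
- **Stand:** (165,297).
- **Vials:** (351,241) and (224,298).

I'll refine these with an overlay.

Run:
```python
from h import *
np.set_printoptions(precision=4,suppress=True)
Z=dict(rod_shaft=.15,rod_handle=.154,rod_tip=.04,holder=0,holder_fork=.145,stand_shaft_fork=.145,stand_handle_fork=.145,stand_rest=.145,shield_unit=0,lever_tab=.0575,vial_mid=.024,small_vial_mid=.016)
ims={c:save(c,c+"1") for c in("side","top")}
for n,z in Z.items():
    o=[n]
    for c in("top","side"):
        for l in arm.spot_point(n,c)[:2]:
            if l["score"]>.4: o+= [c,atz(c,l["xy"],z)[:2],round(l["score"],2)]
    print(*o)
# rod line from top mask
for n in("rod_shaft","shield_unit","lever_tab","stand_rest"):
    L=arm.masks_of(n,"top")
    for l in L[:1]:
        m=l["pixels"]; ys,xs=np.nonzero(m); r=cv2.minAreaRect(np.c_[xs,ys].astype(np.float32)); print(n,round(l["score"],2),m.sum(),r)
        ims["top"][m^cv2.erode(m.astype(np.uint8),np.ones((3,3))).astype(bool)]=[0,255,0] if n!="lever_tab" else [255,0,0]
t=ims["top"][:,:,::-1]
a=cv2.resize(t[255:345,100:250],(400,240),interpolation=cv2.INTER_CUBIC)
b=cv2.resize(t[145:265,210:310],(400,480)[:2] if 0 else (300,360),interpolation=cv2.INTER_CUBIC)
c=cv2.resize(t[275:320,360:510],(800,240),interpolation=cv2.INTER_CUBIC)
M=np.zeros((600,800,3),np.uint8); M[:240]=c; M[240:480,:400]=a; M[240:600,400:700]=b
cv2.imwrite("pics/m1.png",M)
```

```text
rod_shaft top [ 0.3975 -0.214 ] 0.56 side [ 0.3976 -0.207 ] 0.73
rod_handle top [ 0.4114 -0.3465] 0.82 side [ 0.4083 -0.3529] 0.74
rod_tip top [ 0.3923 -0.1763] 0.82 side [ 0.3908 -0.1713] 0.68
holder top [ 0.436  -0.4459] 0.71 side [ 0.4283 -0.441 ] 0.61
holder_fork top [ 0.4032 -0.2874] 0.71 side [ 0.4022 -0.2867] 0.78
stand_shaft_fork top [0.4689 0.3681] 0.84 side [0.4661 0.3728] 0.81
stand_handle_fork top [0.3747 0.2703] 0.89 side [0.3642 0.2727] 0.81
stand_rest top [0.4228 0.3129] 0.71
shield_unit top [0.6402 0.0896] 0.98 side [0.6311 0.0956] 0.8
lever_tab top [0.6274 0.0603] 0.5 side [0.6066 0.1498] 0.41
vial_mid top [ 0.5587 -0.1291] 0.86 side [ 0.5592 -0.1344] 0.58
small_vial_mid top [0.4197 0.1908] 0.46 side [0.4183 0.1841] 0.5
rod_shaft 0.54 332 ((410.6044006347656, 304.6917724609375), (5.2425007820129395, 74.2718734741211), 81.4163818359375)
shield_unit 0.58 8188 ((257.6462097167969, 204.37930297851562), (111.48187255859375, 80.15478515625), 88.51213073730469)
lever_tab 0.59 52 ((272.5, 208.5), (9.0, 5.0), 90.0)
stand_rest 0.68 2054 ((163.4262237548828, 296.81146240234375), (81.43145751953125, 34.954071044921875), 50.194427490234375)
```

View pics/m1.png

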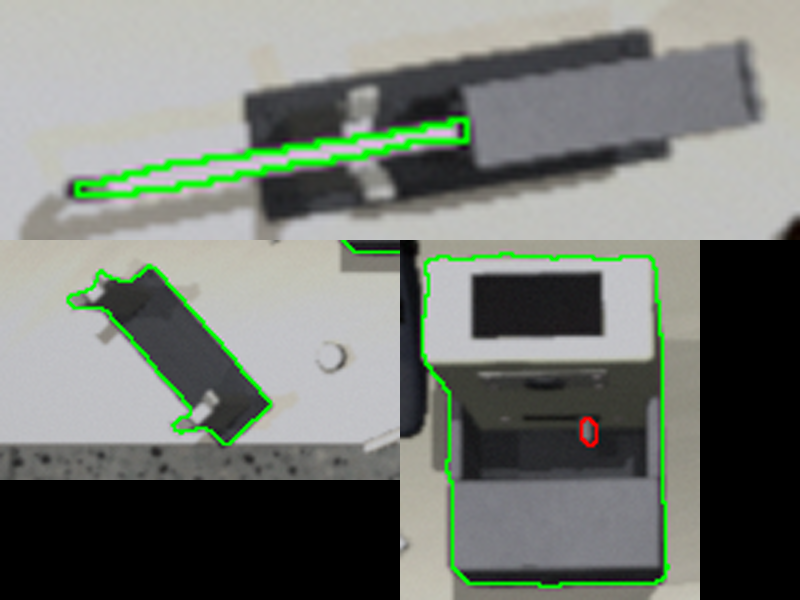

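Third picture, a top montage. The rod shaft runs from px (374,310) to (448,300), the lever tab is at px (273,209), and the shield's top edge is at rows 225–254, columns 227–297. The stand plate's edges are clear.

Run:
```python
from h import *
np.set_printoptions(precision=4,suppress=True)
A=lambda xy,z:atz("top",xy,z)[:2]
H=lambda X,Y:(360+X/5.3333,275+Y/5.3333)
S=lambda X,Y:(100+X/2.6667,255+(Y-240)/2.6667)
U=lambda X,Y:(210+(X-400)/3,145+(Y-240)/3)
a,b=A(H(75,189),.155),A(H(468,131),.155); d=a-b
print("rod bend",a,"sleeve",b,"yaw",np.degrees(np.arctan2(d[1],d[0])),np.linalg.norm(d))
print("hold fork",A(H(370,143),.171)); 
print("sleeve mid",A(H(472,124),.172),A(H(745,82),.172))
for p,q in(((150,266),(270,404)),((105,310),(225,443))):
    a,b=A(S(*q),.006),A(S(*p),.006); d=b-a; print("stand edge",a,b,np.degrees(np.arctan2(d[1],d[0])),np.linalg.norm(d))
print("stand prongs",[A(S(*p),.171) for p in((72,298),(102,274),(180,427),(215,397))])
print("shield back",A(U(450,480),.135),A(U(660,478),.135),"front",A(U(452,568),.135),A(U(660,568),.135))
print("tower top front",A(U(423,361),.27),A(U(656,358),.27),"back",A(U(427,257),.27),A(U(653,257),.27))
print("tab",A(U(589,432),.08),A(U(589,422),.08),A(U(589,442),.08))
print("exit",proj("side",(.418,.319,.145)))
```

```text
rod bend [ 0.3885 -0.167 ] sleeve [ 0.4121 -0.33  ] yaw 98.25933988924054 0.16472800845569005
hold fork [ 0.407  -0.2862]
sleeve mid [ 0.4146 -0.328 ] [ 0.4316 -0.4404]
stand edge [0.3748 0.2386] [0.5012 0.3509] 41.63462139908654 0.1689981165092763
stand edge [0.3396 0.2789] [0.4607 0.3911] 42.802128404120815 0.16508984425597445
stand prongs [array([0.4622, 0.3727]), array([0.4819, 0.3488]), array([0.3574, 0.2823]), array([0.3816, 0.2544])]
shield back [0.5811 0.1622] [0.5826 0.0041] front [0.5145 0.1598] [0.5145 0.0039]
tower top front [0.6441 0.1632] [0.6462 0.0039] back [0.7167 0.1615] [0.7169 0.0061]
tab [0.627  0.0611] [0.6349 0.0612] [0.619  0.0611]
exit [303.7885 331.5617]
```

{"api": "move_arm", "payload": {
  "deltas": [
    [15,28,0,0,0,5.6],
    [15,28,0,0,0,5.6],
    [16,28,0,0,0,5.6],
    [16,28,0,0,0,5.6],
    [16,28,0,0,0,5.6]
  ],
  "claw": 0,
  "squeeze": 60
}}

```text
t: 3.22
eef_pos: [0.2445, -0.5129, 0.4046]
ee_rot: [-3.141, -0.0, -2.4]
force: [1.5, -0.1, -0.0]
width: 0.0876
```

{"api": "move_arm", "payload": {
  "deltas": [
    [15,28,0,0,0,5.6],
    [15,28,0,0,0,5.6],
    [16,28,0,0,0,5.6],
    [16,28,0,0,0,5.6],
    [16,28,0,0,0,5.6]
  ]
}}

```text
t: 3.63
eef_pos: [0.3226, -0.3728, 0.4049]
ee_rot: [-3.141, -0.0, -1.911]
force: [0.5, -0.2, -0.5]
width: 0.0877
```

{"api": "move_arm", "payload": {
  "deltas": [
    [15,28,0,0,0,5.6],
    [15,29,0,0,0,5.6],
    [16,29,0,0,0,5.6],
    [16,29,0,0,0,5.6],
    [15,28,0,0,0,5.6]
  ]
}}

```text
t: 4.05
eef_pos: [0.3996, -0.2296, 0.4051]
ee_rot: [-3.141, -0.0, -1.422]
force: [0.3, -0.5, -0.3]
width: 0.0877
```

{"api": "move_arm", "payload": {
  "deltas": [
    [0,0,-5,0,0,0],
    [0,0,-10,0,0,0],
    [0,0,-5,0,0,0],
    [0,0,0,0,0,0],
    [0,0,0,0,0,0]
  ]
}}

```text
t: 4.47
eef_pos: [0.3986, -0.232, 0.3841]
ee_rot: [3.14, 0.0, -1.429]
force: [-0.0, -0.5, -0.3]
width: 0.0874
```

{"api": "move_arm", "payload": {
  "deltas": [
    [0,0,-15,0,0,0],
    [0,0,-20,0,0,0],
    [0,0,-20,0,0,0],
    [0,0,-15,0,0,0],
    [0,0,-5,0,0,0]
  ]
}}

```text
t: 4.88
eef_pos: [0.3981, -0.2319, 0.3077]
ee_rot: [3.139, 0.001, -1.429]
force: [-0.9, -0.3, -1.0]
width: 0.0876
```

Run:
```python
from h import *
im=save("side","s2"); t=save("top","t2")
g=arm.get_state(); print(g["eef_pos"],g["force"])
c=im[130:290,300:440,::-1]; d=t[220:340,350:470,::-1]
M=np.zeros((560,800,3),np.uint8); M[:,:420]=cv2.resize(c,(420,480)).shape and 0
M[:480,:420]=cv2.resize(c,(420,480),interpolation=2); M[:380,420:]=cv2.resize(d,(380,380),interpolation=2)
cv2.imwrite("pics/m2.png",M)
for cam in("side","top"):
    print(cam,[(l["xy"],l["score"]) for l in arm.spot_point("rod_shaft",cam)[:1]],proj(cam,(.3945,-.2115,.15)))
```

```text
[ 0.39880916 -0.23183871  0.30917316] [ 0.36686183 -0.12930355  0.17308754]
side [([369.7, 199.8], 0.47)] [370.4955776  202.67879174]
top [([175.2, 318.9], 0.54)] [393.91059962 307.67183358]
```

View pics/m2.png

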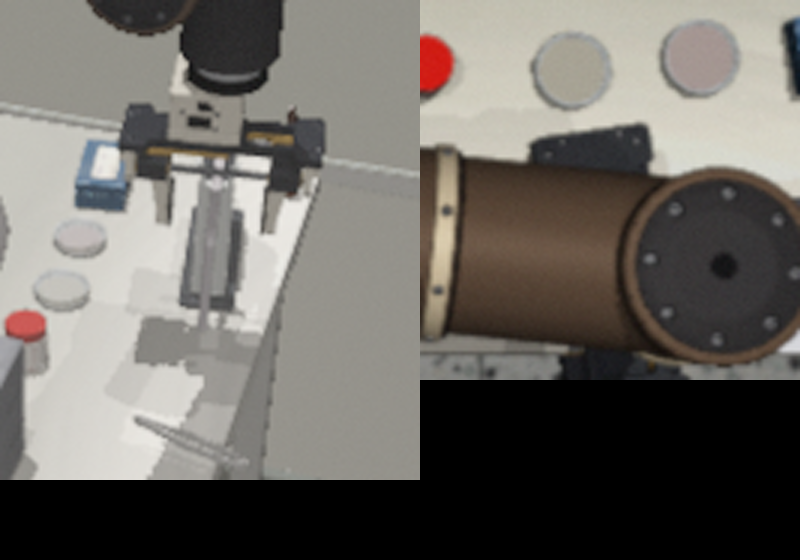

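Picture 4 shows the open fingers straddling the shaft cleanly. I'll close and draw.

{"api": "move_arm", "payload": {
  "deltas": [
    [0,0,0,0,0,0],
    [0,0,0,0,0,0],
    [0,0,0,0,0,0],
    [0,0,0,0,0,0],
    [0,0,0,0,0,0]
  ],
  "claw": 255,
  "squeeze": 60
}}

```text
t: 5.5
eef_pos: [0.3992, -0.2312, 0.3099]
ee_rot: [-3.141, -0.0, -1.427]
force: [0.1, -0.4, -0.2]
width: 0.0597
```

{"api": "move_arm", "payload": {
  "deltas": [
    [0,0,0,0,0,0],
    [0,0,0,0,0,0],
    [0,0,0,0,0,0],
    [0,0,0,0,0,0],
    [0,0,0,0,0,0]
  ]
}}

```text
t: 5.92
eef_pos: [0.3992, -0.2312, 0.3096]
ee_rot: [3.141, 0.0, -1.427]
force: [-0.2, 0.2, 0.5]
width: 0.0265
```

{"api": "move_arm", "payload": {
  "deltas": [
    [-0.7,5,0,0,0,0],
    [-1.4,10,0,0,0,0],
    [-1.4,10,0,0,0,0],
    [-1.4,10,0,0,0,0],
    [-0.7,5,0,0,0,0]
  ]
}}

```text
t: 6.33
eef_pos: [0.3931, -0.1898, 0.3096]
ee_rot: [3.142, 0.0, -1.426]
force: [-0.5, -0.3, -0.6]
width: 0.0094
```

The fingers were slower than I expected and closed during the draw. I'll check where they took hold.

Run:
```python
from h import *
save("side","s3"); save("top","t3")
g=arm.get_state(); print(g["eef_pos"],g["force"],g["width"])
for n,z in(("rod_tip",.04),("rod_shaft",.15),("rod_handle",.154)):
  for cam in("side","top"):
    print(n,cam,[(atz(cam,l["xy"],z)[:2],l["score"]) for l in arm.spot_point(n,cam)[:1]])
```

```text
[ 0.39332144 -0.19008741  0.30977534] [-0.41424863 -0.16796171 -1.27733371] 0.009101149632387473
rod_tip side [(array([ 0.38356896, -0.17217428]), 0.46)]
rod_tip top []
rod_shaft side [(array([ 0.39284822, -0.18578385]), 0.55)]
rod_shaft top []
rod_handle side []
rod_handle top [(array([ 0.42631218, -0.39871823]), 0.66)]
```

{"api": "move_arm", "payload": {
  "deltas": [
    [-0.7,5,0,0,0,0],
    [-1.4,10,0,0,0,0],
    [-1.4,10,0,0,0,0],
    [-1.5,10,0,0,0,0],
    [-1.5,10,0,0,0,0]
  ]
}}

```text
t: 7.15
eef_pos: [0.3869, -0.1458, 0.3096]
ee_rot: [3.141, -0.0, -1.427]
force: [0.2, 0.1, -1.3]
width: 0.009
```

{"api": "move_arm", "payload": {
  "deltas": [
    [-1.5,10,0,0,0,0],
    [-1.4,10,0,0,0,0],
    [-1.4,10,0,0,0,0],
    [-1.4,10,0,0,0,0],
    [-0.7,5,0,0,0,0]
  ]
}}

```text
t: 7.57
eef_pos: [0.3804, -0.1005, 0.3097]
ee_rot: [-3.141, 0.0, -1.427]
force: [-0.5, 0.4, -1.2]
width: 0.0095
```

Run:
```python
from h import *
im=save("side","s4"); t=save("top","t4")
g=arm.get_state(); print(g)
for n,z in(("rod_tip",.04),("rod_shaft",.15),("rod_handle",.154)):
  for cam in("side","top"):
    print(n,cam,[(atz(cam,l["xy"],z)[:2],l["score"]) for l in arm.spot_point(n,cam)[:1]])
c=im[130:290,300:440,::-1]
cv2.imwrite("pics/m4.png",cv2.resize(c,(525,600),interpolation=2))
```

```text
{'t': 7.6667, 'q': array([ 2.50068104e-01, -2.91704383e-02, -7.06240783e-01, -1.05129614e-04,
       -8.93451544e-01, -1.04986193e-01]), 'qd': array([-0.02005237,  0.00912605,  0.0071787 ,  0.00281131, -0.00049372,
        0.02374449]), 'joint_efforts': array([  0.41644352, -22.49155462,  24.46761131,   5.98665118,
         0.04502118,  -0.29202746]), 'eef_pos': array([ 0.38059699, -0.10073047,  0.30973625]), 'ee_rot': array([-3.14132832e+00,  1.10247103e-04, -1.42578028e+00]), 'force': array([ 0.2293202 , -0.37704096, -0.55738109]), 'moment': array([ 0.13395635,  0.09199656, -0.04157356]), 'width': 0.009269196445278608}
rod_tip side [(array([ 0.36999937, -0.06931961]), 0.72)]
rod_tip top [(array([ 0.42313669, -0.43648284]), 0.61)]
rod_shaft side [(array([ 0.37721685, -0.10844742]), 0.68)]
rod_shaft top []
rod_handle side []
rod_handle top [(array([ 0.40162161, -0.2359896 ]), 0.68)]
```

View pics/m4.png

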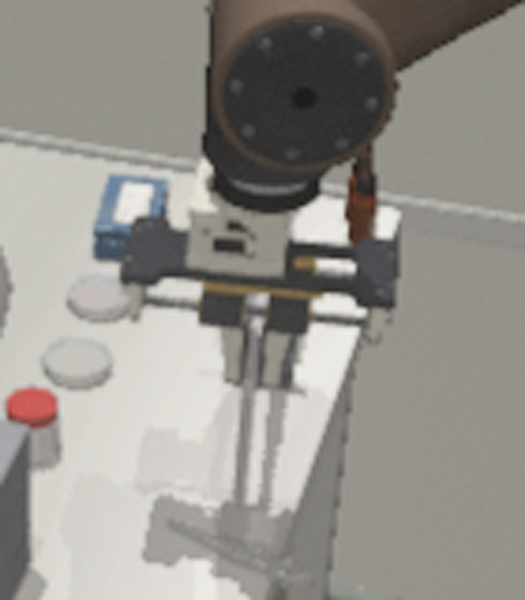

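Picture 5 shows the rod held between the fingers with its leg hanging and the tip at about px (364,265). I'll draw a little more, then lift.

{"api": "move_arm", "payload": {
  "deltas": [
    [-0.7,5,0,0,0,0],
    [-1.4,10,0,0,0,0],
    [0,0,0,0,0,0],
    [0,0,5,0,0,0],
    [0,0,10,0,0,0]
  ]
}}

```text
t: 8.38
eef_pos: [0.3782, -0.0863, 0.3242]
ee_rot: [3.139, -0.0, -1.426]
force: [0.0, -0.5, -2.2]
width: 0.0091
```

{"api": "move_arm", "payload": {
  "deltas": [
    [0,0,15,0,0,0],
    [0,0,20,0,0,0],
    [0,0,20,0,0,0],
    [0,0,15,0,0,0],
    [0,0,5,0,0,0]
  ]
}}

```text
t: 8.8
eef_pos: [0.3791, -0.0864, 0.4022]
ee_rot: [-3.138, -0.0, -1.426]
force: [0.5, -0.4, -1.0]
width: 0.0091
```

Run:
```python
from h import *
im=save("side","s5"); t=save("top","t5")
g=arm.get_state(); print(g["eef_pos"],g["q"],g["force"],g["moment"],g["width"])
for n,z in(("rod_tip",.13),("rod_shaft",.24),("rod_handle",.244)):
  for cam in("side","top"):
    print(n,cam,[(l["xy"],atz(cam,l["xy"],z)[:2],l["score"]) for l in arm.spot_point(n,cam)[:1]])
c=im[80:300,250:460,::-1]
M=np.zeros((600,800,3),np.uint8); M[:440,:420]=cv2.resize(c,(420,440),interpolation=2); M[:420,420:]=cv2.resize(t[200:341,340:466,::-1],(380,420),interpolation=2)
cv2.imwrite("pics/m5.png",M)
```

```text
[ 0.3786757  -0.08631094  0.4003986 ] [ 2.92358551e-01 -1.39494515e-01 -5.71734724e-01 -7.06843150e-05
 -1.13644234e+00 -1.48385386e-01] [-0.45419571 -0.35860884 -1.92265514] [0.13229262 0.10373039 0.03791678] 0.009116955513119588
rod_tip side [([366.7, 239.4], array([ 0.36851862, -0.06277411]), 0.48)]
rod_tip top []
rod_shaft side [([367.6, 198.0], array([ 0.3818905 , -0.09805792]), 0.47)]
rod_shaft top [([156.6, 295.9], array([0.41864566, 0.29019487]), 0.25)]
rod_handle side []
rod_handle top [([405.4, 307.4], array([ 0.39430815, -0.22256054]), 0.69)]
```

View pics/m5.png

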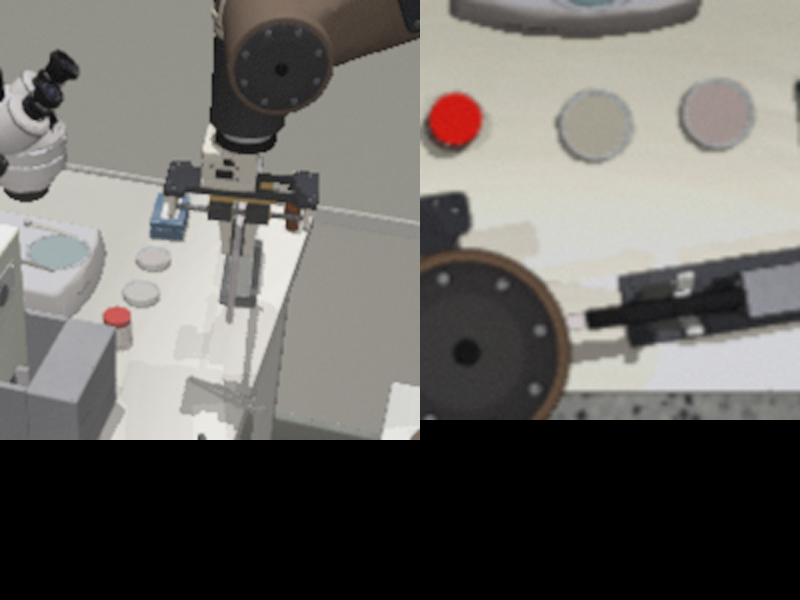

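Picture 6 shows the handle clear of the sleeve from above. Its front end is at px (396,307) and its rear at about (448,301).

Run:
```python
from h import *
a=(395.7,307.4);b=(447.8,300.7)
A=atz("top",a,.254)
print(A)
for z in(.254,.23,.2): 
    B=atz("top",b,z); d=A-B; print(z,B,np.linalg.norm(d),np.degrees(np.arctan2(d[1],d[0])))
# leg in side view: bend/tip pixels for assumed levels
g=arm.get_state()["eef_pos"]; d=np.array([-.1437,.9896,0]); 
for off in(-3,-8):
  for droop in(0,.1,.2):
    f=np.array([np.cos(droop)*d[0],np.cos(droop)*d[1],np.sin(droop)]); u=np.array([-np.sin(droop)*d[0],-np.sin(droop)*d[1],np.cos(droop)])
    gp=g-[0,0,.1593]; s=gp+f*(-off/1000)
    print(off,droop,"bend",proj("side",s+.04*f),"tip",proj("side",s+.04*f-.11*u),"hfront top",proj("top",s-.11*f+.013*u),"hrear",proj("top",s-.22*f+.013*u))
```

```text
[ 0.39425431 -0.20118983  0.254     ]
0.254 [ 0.40776588 -0.30813246  0.254     ] 0.10779280558707245 97.20082917380397
0.23 [ 0.40821551 -0.31345431  0.23      ] 0.11564699206827043 97.08890134090426
0.2 [ 0.40877754 -0.32010661  0.2       ] 0.13140823132101276 96.9630146321255
-3 0 bend [366.2792821  209.88854313] tip [363.67982398 243.39675846] hfront top [391.17019996 307.64207155] hrear [444.13097408 299.82381405]
-3 0.1 bend [366.39396749 208.46512331] tip [363.39464736 244.43614907] hfront top [390.85930784 307.62930408] hrear [441.99049516 300.02243287]
-3 0.2 bend [366.52370465 206.95733437] tip [363.14860519 245.0597143 ] hfront top [390.04139912 307.69223981] hrear [438.92060798 300.36256919]
-8 0 bend [366.09510513 210.98288229] tip [363.4973752  244.53067228] hfront top [388.75783088 307.99819403] hrear [441.72827795 300.17850858]
-8 0.1 bend [366.22314306 209.39126146] tip [363.22209511 245.43058182] hfront top [388.50950083 307.97888875] hrear [439.68953605 300.36475036]
-8 0.2 bend [366.36814147 207.70422159] tip [362.98784683 245.90149013] hfront top [387.77578347 308.03197969] hrear [436.73810631 300.68984573]
```

The handle is level, and the grasp lies about 7 mm ahead of rod_shaft. I'll carry it to above the stand.

{"api": "move_arm", "payload": {
  "deltas": [
    [2,8,8,0,0,-1],
    [4,16,8,0,0,-2],
    [6.4,24,8,0,0,-2.8],
    [6.4,24,8,0,0,-2.8],
    [6.4,24,8,0,0,-2.8]
  ]
}}

```text
t: 9.62
eef_pos: [0.4038, 0.0107, 0.4396]
ee_rot: [3.141, -0.0, -1.629]
force: [0.7, -0.7, -1.7]
width: 0.0095
```

{"api": "move_arm", "payload": {
  "deltas": [
    [7,26,0,0,0,-3],
    [7,26,0,0,0,-3],
    [7,26,0,0,0,-3],
    [7,26,0,0,0,-3],
    [7,26,0,0,0,-3]
  ]
}}

```text
t: 10.03
eef_pos: [0.4389, 0.1412, 0.4391]
ee_rot: [3.141, -0.001, -1.89]
force: [0.3, 0.2, -0.1]
width: 0.0094
```

{"api": "move_arm", "payload": {
  "deltas": [
    [7,26,0,0,0,-3],
    [7,26,0,0,0,-3],
    [7,26,0,0,0,-3],
    [7,26,0,0,0,-3],
    [7,26,0,0,0,-3]
  ]
}}

```text
t: 10.45
eef_pos: [0.474, 0.2713, 0.4389]
ee_rot: [3.141, -0.001, -2.152]
force: [0.8, 0.6, -1.4]
width: 0.0095
```

{"api": "move_arm", "payload": {
  "deltas": [
    [8,26,0,0,0,-3],
    [8,26,0,0,0,-3],
    [8,26,0,0,0,-3],
    [6,20,0,0,0,-3],
    [3,10,0,0,0,-2.3]
  ]
}}

```text
t: 10.87
eef_pos: [0.5074, 0.3804, 0.4378]
ee_rot: [-3.141, -0.002, -2.401]
force: [-0.2, 0.1, -1.5]
width: 0.0097
```

{"api": "move_arm", "payload": {
  "deltas": [
    [0,0,-10,0,0,0],
    [0,0,-15,0,0,0],
    [0,0,-15,0,0,0],
    [0,0,-10,0,0,0],
    [0,0,0,0,0,0]
  ]
}}

```text
t: 11.28
eef_pos: [0.5062, 0.3769, 0.3863]
ee_rot: [-3.141, -0.005, -2.399]
force: [-0.6, 0.6, -2.1]
width: 0.0093
```

```bash
cat > look.py <<'E'
from h import *
import sys
np.set_printoptions(precision=4,suppress=True)
tag=sys.argv[1]; zs=float(sys.argv[2])
im=save("side","s"+tag); t=save("top","t"+tag)
g=arm.get_state(); print(g["eef_pos"],g["ee_rot"],g["q"],g["force"],g["width"])
for n,z in(("rod_tip",zs-.11),("rod_shaft",zs),("rod_handle",zs+.004),("stand_shaft_fork",.145),("stand_handle_fork",.145)):
  for cam in("side","top"):
    print(n,cam,[(l["xy"],atz(cam,l["xy"],z)[:2],l["score"]) for l in arm.spot_point(n,cam)[:1]])
def crop(i,x,y,w,h,W): return cv2.resize(np.ascontiguousarray(i[y:y+h,x:x+w,::-1]),(W,int(W*h/w)),interpolation=2)
M=np.zeros((600,800,3),np.uint8)
a=crop(im,190,250,180,160,400); b=crop(t,90,240,150,110,400)
M[:a.shape[0],:400]=a; M[:b.shape[0],400:]=b
cv2.imwrite(f"pics/m{tag}.png",M)
E
python3 look.py 6 .241
```

```text
[0.5069 0.3775 0.3894] [-3.1411 -0.0009 -2.3985] [ 0.9486  0.2986 -0.1106  0.0003 -1.1625 -1.7764] [-0.3767  0.1104 -0.0562] 0.009420983956522194
rod_tip side [([243.6, 354.4], array([0.5226, 0.408 ]), 0.63)]
rod_tip top []
rod_shaft side [([255.4, 313.2], array([0.4974, 0.3847]), 0.59)]
rod_shaft top [([117.5, 254.3], array([0.5048, 0.3729]), 0.82)]
rod_handle side [([319.0, 291.0], array([0.3942, 0.2869]), 0.93)]
rod_handle top [([162.9, 303.1], array([0.4038, 0.2757]), 0.84)]
stand_shaft_fork side []
stand_shaft_fork top [([133.6, 277.0], array([0.4632, 0.3657]), 0.77)]
stand_handle_fork side [([331.0, 321.0], array([0.3705, 0.2704]), 0.61)]
stand_handle_fork top [([173.4, 320.3], array([0.3674, 0.2755]), 0.57)]
```

View pics/m6.png

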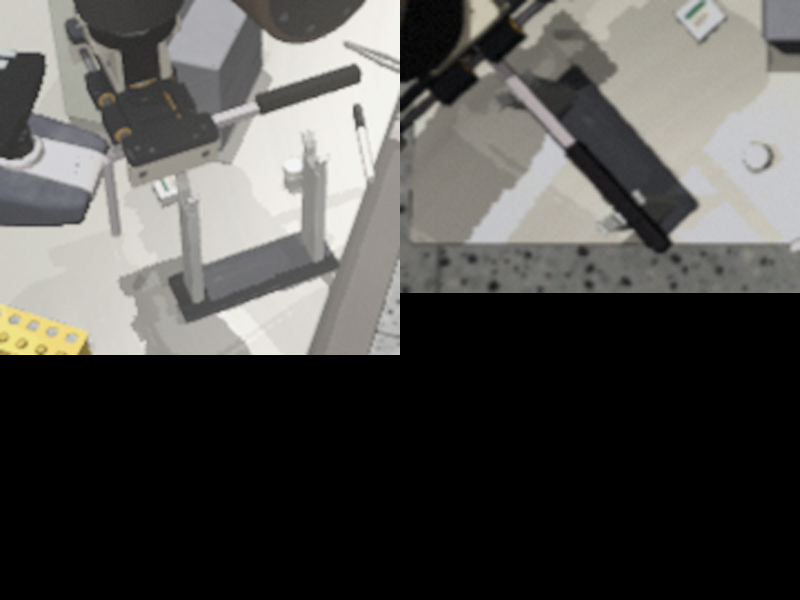

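Picture 7 shows the rod level above the stand, handle from top px (154,296) to (187,332), with both forks visible in the side view. I'll zoom in on the forks to fix the lateral position.

Run:
```python
from h import *
np.set_printoptions(precision=4,suppress=True)
g=arm.get_state()["eef_pos"]; zs=g[2]-.1593
T=lambda X,Y:(90+(X-400)/2.6667,240+Y/2.6667)
f=atz("top",T(570,148),zs+.013);r=atz("top",T(658,245),zs+.013);s=atz("top",T(500,60),zs+.005)
for p,q in((f,r),(s,f),(s,r)): d=p-q; print(p,q,np.linalg.norm(d[:2]),np.degrees(np.arctan2(d[1],d[0])))
c=np.array([.419,.315]); y=np.radians(42.2); d=np.array([np.cos(y),np.sin(y)]); n=np.array([-d[1],d[0]])
for nm,p in(("f",f),("r",r),("s",s),("g",g)): v=p[:2]-c; print(nm,v@d,v@n)
t=cv2.imread("pics/top1.png"); s6=cv2.imread("pics/s6.png")
M=np.zeros((600,800,3),np.uint8)
for i,(im,cam) in enumerate(((t,"top"),(s6,"side"))):
  for j,o in enumerate((.0675,-.0675)):
    P0=np.r_[c+d*o,.16]; u=proj(cam,P0); x0,y0=int(u[0])-20,int(u[1])-15; k=10
    C=cv2.resize(im[y0:y0+30,x0:x0+40],(400,300),interpolation=cv2.INTER_CUBIC)
    for z,col in((.145,(0,0,255)),(.171,(0,255,0))):
      for w in(-.01,0,.01):
        q=proj(cam,np.r_[c+d*o+n*w,z]); cv2.circle(C,(int((q[0]-x0+.5)*k),int((q[1]-y0+.5)*k)),3,col,-1)
    M[i*300:i*300+300,j*400:j*400+400]=C; print(cam,o,x0,y0)
cv2.imwrite("pics/m7.png",M)
```

```text
[0.4194 0.2952 0.2436] [0.3451 0.226  0.2436] 0.10153041235155826 42.94757604760335
[0.4881 0.3533 0.2356] [0.4194 0.2952 0.2436] 0.09006342054054903 40.23215364411938
[0.4881 0.3533 0.2356] [0.3451 0.226  0.2436] 0.19154023569807213 41.671139735100915
f -0.013039982820513012 -0.014942853768317953
r -0.1145617529487525 -0.016267550830423805
s 0.07697032324925973 -0.018035509696418706
g 0.10720110167931214 -0.012438671780752406
top 0.0675 114 258
top -0.0675 154 304
side 0.0675 254 320
side -0.0675 311 301
```

View pics/m7.png

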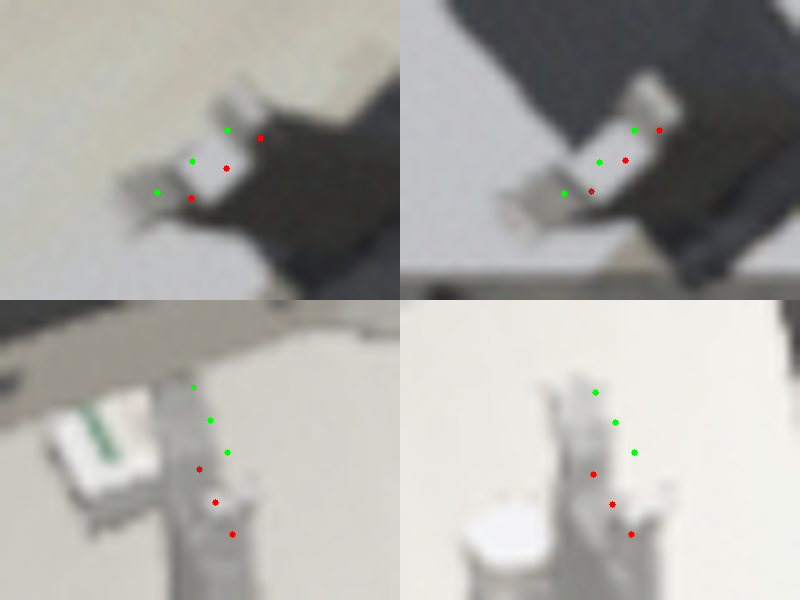

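Picture 8 is the fork zoom. The slots lie about 3 mm in +y from my estimate, so the stand centre is about (0.4195, 0.318). I'll shift, descend to just above the mouths and look again.

{"api": "move_arm", "payload": {
  "deltas": [
    [1,8,0,0,0,0],
    [1,8,0,0,0,0],
    [0.6,8,-5,0,0,0],
    [0,0,-15,0,0,0],
    [0,0,-15,0,0,0]
  ]
}}

```text
t: 12.3
eef_pos: [0.5095, 0.4032, 0.3542]
ee_rot: [3.141, 0.001, -2.398]
force: [-0.3, -0.3, -1.6]
width: 0.0097
```

Run:
```python
from h import *
np.set_printoptions(precision=4,suppress=True)
im=save("side","s8"); t=save("top","t8")
g=arm.get_state()["eef_pos"]; print(g,arm.get_state()["force"]); zs=g[2]-.1593
c=np.array([.4195,.318]); y=np.radians(42.2); d=np.array([np.cos(y),np.sin(y)]); n=np.array([-d[1],d[0]])
# dark handle pixels in top view -> line fit per side edges
gray=t.max(2).astype(int)
m=arm.masks_of("rod_handle","top"); print(len(m), m[0]["score"] if m else 0)
v=(g[:2]-c); print("grip along/lat",v@d,v@n)
if m:
    ys,xs=np.nonzero(m[0]["pixels"]); W=np.array([atz("top",(x,yy),zs+.013)[:2] for x,yy in zip(xs,ys)])-c
    A=W@d;L=W@n; print("along",A.min(),A.max(),"fit lat",np.polyfit(A,L,1),"lat by bin",[(round(a,3),round(np.median(L[abs(A-a)<.01]),4)) for a in np.arange(-.13,.13,.02) if (abs(A-a)<.01).any()])
def crop(i,x,y,w,h,W): return cv2.resize(np.ascontiguousarray(i[y:y+h,x:x+w,::-1]),(W,int(W*h/w)),interpolation=cv2.INTER_CUBIC)
M=np.zeros((600,800,3),np.uint8)
a=crop(im,240,270,110,110,400); b=crop(t,100,240,100,100,400)
M[:a.shape[0],:400]=a; M[:b.shape[0],400:]=b
cv2.imwrite("pics/m8.png",M)
```

```text
[0.5087 0.4021 0.3513] [ 0.5255  0.2452 -1.6199]
1 0.67
grip along/lat 0.12262979091580356 0.002384831104557762
along -0.1061512374786382 0.09363545796149313 fit lat [ 0.0069 -0.0026] lat by bin [(np.float64(-0.11), np.float64(-0.0039)), (np.float64(-0.09), np.float64(-0.0034)), (np.float64(-0.07), np.float64(-0.0034)), (np.float64(-0.05), np.float64(-0.0022)), (np.float64(-0.03), np.float64(-0.0025)), (np.float64(-0.01), np.float64(-0.0028)), (np.float64(0.01), np.float64(-0.0027)), (np.float64(0.03), np.float64(-0.0023)), (np.float64(0.05), np.float64(-0.0025)), (np.float64(0.07), np.float64(-0.0023)), (np.float64(0.09), np.float64(-0.0015))]
```

View pics/m8.png

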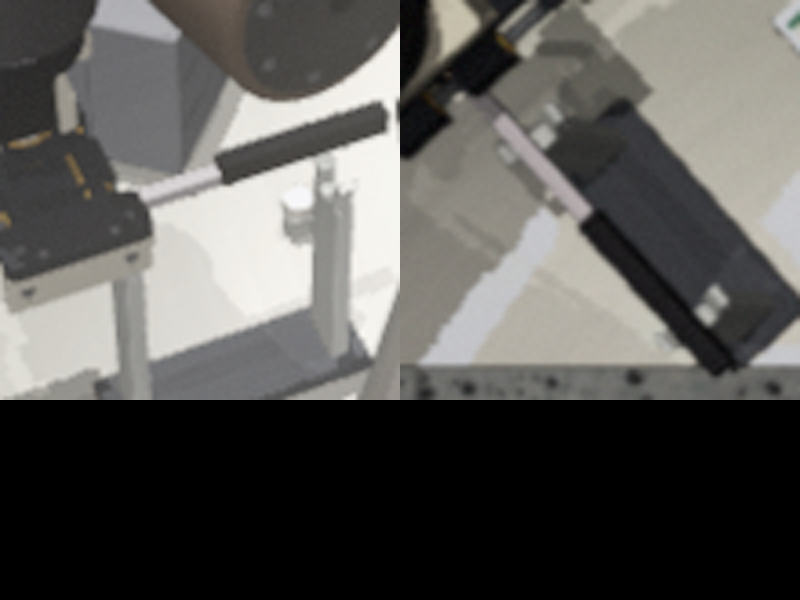

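Picture 9 shows the shaft and handle over both slots, with a parallax-corrected lateral error of about 0±1.5 mm. Lowering.

{"api": "move_arm", "payload": {
  "deltas": [
    [0,0,-5,0,0,0],
    [0,0,-5,0,0,0],
    [0,0,-5,0,0,0],
    [0,0,-5,0,0,0],
    [0,0,0,0,0,0]
  ]
}}

```text
t: 12.87
eef_pos: [0.5092, 0.4015, 0.3335]
ee_rot: [3.142, -0.001, -2.399]
force: [-0.4, 0.4, -0.8]
width: 0.0092
```

{"api": "move_arm", "payload": {
  "deltas": [
    [0,0,-4,0,0,0],
    [0,0,-4,0,0,0],
    [0,0,-4,0,0,0],
    [0,0,-4,0,0,0],
    [0,0,0,0,0,0]
  ]
}}

```text
t: 13.28
eef_pos: [0.5092, 0.4016, 0.3175]
ee_rot: [-3.142, -0.001, -2.399]
force: [-0.3, 0.3, -1.5]
width: 0.0092
```

Run:
```python
from h import *
np.set_printoptions(precision=4,suppress=True)
g=arm.get_state(); print(g["eef_pos"],g["ee_rot"],g["force"],g["moment"],g["width"])
```

```text
[0.5092 0.4016 0.3175] [-3.1415 -0.0015 -2.3991] [-0.2759  0.3203 -1.4845] [ 0.0371 -0.03    0.0358] 0.009179970256112484
```

{"api": "move_arm", "payload": {
  "deltas": [
    [0,0,-3,0,0,0],
    [0,0,-2,0,0,0],
    [0,0,-2,0,0,0],
    [0,0,-1,0,0,0],
    [0,0,0,0,0,0]
  ]
}}

```text
t: 13.7
eef_pos: [0.5094, 0.4018, 0.3104]
ee_rot: [-3.142, -0.0, -2.399]
force: [-1.2, -0.3, -1.1]
width: 0.0094
```

Run:
```python
from h import *
np.set_printoptions(precision=4,suppress=True)
g=arm.get_state(); print(g["eef_pos"],g["ee_rot"],g["force"],g["moment"],g["width"])
im=save("side","s9"); t=save("top","t9")
def crop(i,x,y,w,h,W): return cv2.resize(np.ascontiguousarray(i[y:y+h,x:x+w,::-1]),(W,int(W*h/w)),interpolation=cv2.INTER_CUBIC)
M=np.zeros((400,800,3),np.uint8)
M[:,:400]=crop(im,240,270,110,110,400); M[:,400:]=crop(t,100,240,100,100,400)
cv2.imwrite("pics/m9.png",M)
c=np.array([.4195,.318]); y=np.radians(42.2); d=np.array([np.cos(y),np.sin(y)]); n=np.array([-d[1],d[0]])
for th,z in(("rod_handle",.167),):
  for l in arm.masks_of(th,"top")[:1]:
    m=l["pixels"]&(t.max(2)<60); ys,xs=np.nonzero(m); W=np.array([atz("top",(a,b),z)[:2] for a,b in zip(xs,ys)])-c; A=W@d; print(np.percentile(A,[1,5,95,99]),np.polyfit(A,W@n,1))
```

```text
[0.5094 0.4018 0.3104] [-3.1415 -0.0003 -2.3989] [-1.2112 -0.348  -1.1087] [ 0.1002  0.0137 -0.0226] 0.009376306270339701
[-0.1028 -0.0981  0.0027  0.037 ] [-0.01   -0.0048]
```

{"api": "move_arm", "payload": {
  "deltas": [
    [0,0,-1,0,0,0],
    [0,0,0,0,0,0],
    [0,0,0,0,0,0],
    [0,0,0,0,0,0],
    [0,0,0,0,0,0]
  ]
}}

```text
t: 14.27
eef_pos: [0.5094, 0.4018, 0.3098]
ee_rot: [3.142, 0.0, -2.399]
force: [0.1, -0.2, -1.7]
width: 0.0093
```

{"api": "move_arm", "payload": {
  "deltas": [
    [0,0,0,0,0,0],
    [0,0,0,0,0,0],
    [0,0,0,0,0,0],
    [0,0,0,0,0,0],
    [0,0,0,0,0,0]
  ],
  "claw": 140
}}

```text
t: 14.68
eef_pos: [0.5094, 0.4018, 0.3097]
ee_rot: [3.142, 0.0, -2.399]
force: [0.8, 0.0, 0.6]
width: 0.0362
```

Run:
```python
from h import *
np.set_printoptions(precision=4,suppress=True)
g=arm.get_state(); print(g["eef_pos"],g["ee_rot"],g["force"],g["moment"],g["width"])
im=save("side","s10"); t=save("top","t10")
def crop(i,x,y,w,h,W): return cv2.resize(np.ascontiguousarray(i[y:y+h,x:x+w,::-1]),(W,int(W*h/w)),interpolation=cv2.INTER_CUBIC)
M=np.zeros((400,800,3),np.uint8)
M[:,:400]=crop(im,220,270,130,130,400); M[:,400:]=crop(t,100,240,100,100,400)
cv2.imwrite("pics/m10.png",M)
```

```text
[0.5094 0.4018 0.3097] [ 3.1416  0.0001 -2.3988] [0.781  0.0065 0.5981] [ 0.0379 -0.0686 -0.0154] 0.03615065423201875
```

View pics/m10.png

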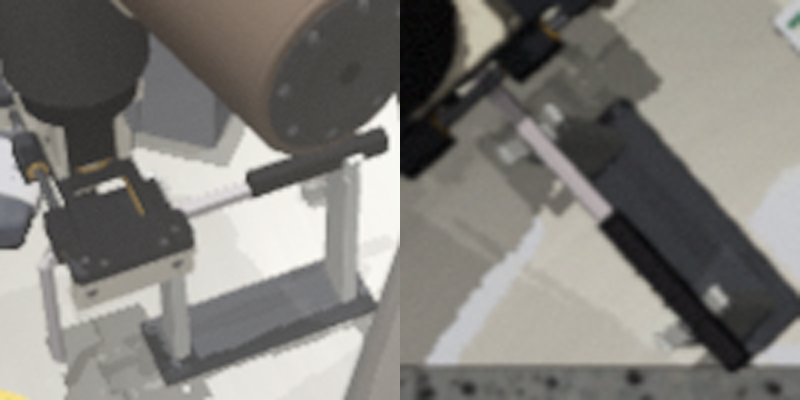

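Picture 10 shows the rod in both fork slots with the leg hanging and the fingers open.

Run:
```python
from h import *
np.set_printoptions(precision=4,suppress=True)
F=lambda X,Y:(100+(X-400)/4,240+Y/4)
c=np.array([.4195,.318]); y=np.radians(42.2); d=np.array([np.cos(y),np.sin(y)]); n=np.array([-d[1],d[0]])
for p in((608,218),(735,362)):
  w=atz("top",F(*p),.165)[:2]; print(w,(w-c)@d,(w-c)@n)
t=arm.get_state()["eef_pos"][:2]; print("tcp",(t-c)@d,(t-c)@n)
for n_,z in(("rod_tip",.04),("rod_shaft",.15),("rod_handle",.154)):
  for cam in("side","top"):
    for l in arm.spot_point(n_,cam)[:1]: w=atz(cam,l["xy"],z)[:2]; print(n_,cam,(w-c)@d,l["score"])
```

```text
[0.4237 0.3189] 0.00373389049234448 -0.00218561688251936
[0.3456 0.2481] -0.10164332663560272 -0.002126156000306391
tcp 0.1228867697993308 0.00170498803749633
rod_tip side -0.11413042667178966 0.71
rod_tip top -0.20014692362716577 0.23
rod_shaft top 0.11344803750491103 0.95
rod_handle side -0.015413889318152617 0.84
rod_handle top -0.016972750800965636 0.62
```

{"api": "move_arm", "payload": {
  "deltas": [
    [0,0,8,0,0,0],
    [0,0,14,0,0,0],
    [0,0,16,0,0,0],
    [0,0,16,0,0,0],
    [0,0,10,0,0,0]
  ],
  "claw": 90
}}

```text
t: 15.5
eef_pos: [0.5096, 0.402, 0.3761]
ee_rot: [-3.142, 0.002, -2.399]
force: [0.3, 0.9, 0.9]
width: 0.056
```

{"api": "move_arm", "payload": {
  "deltas": [
    [-12,-11,0,0,0,0],
    [-26,-24,0,0,0,0],
    [-28,-25,0,0,0,0],
    [-25,-23,0,0,0,0],
    [-12,-11,0,0,0,0]
  ]
}}

```text
t: 15.92
eef_pos: [0.404, 0.3051, 0.3739]
ee_rot: [3.141, -0.001, -2.399]
force: [-0.5, 0.4, -0.3]
width: 0.0569
```

{"api": "move_arm", "payload": {
  "deltas": [
    [0,0,0,0,0,0],
    [0,0,-15,0,0,0],
    [0,0,-20,0,0,0],
    [0,0,-17,0,0,0],
    [0,0,-8,0,0,0]
  ]
}}

```text
t: 16.33
eef_pos: [0.4063, 0.3077, 0.3121]
ee_rot: [-3.141, -0.002, -2.399]
force: [-0.6, -0.6, -0.4]
width: 0.0566
```

{"api": "move_arm", "payload": {
  "deltas": [
    [0,0,0,0,0,0],
    [0,0,0,0,0,0],
    [0,0,0,0,0,0],
    [0,0,0,0,0,0],
    [0,0,0,0,0,0]
  ],
  "claw": 255,
  "squeeze": 60
}}

```text
t: 16.75
eef_pos: [0.4066, 0.3081, 0.3145]
ee_rot: [3.141, 0.001, -2.399]
force: [0.6, -0.2, -0.3]
width: 0.0292
```

{"api": "move_arm", "payload": {
  "deltas": [
    [0,0,0,0,0,0],
    [0,0,0,0,0,0],
    [0,0,0,0,0,0],
    [0,0,0,0,0,0],
    [0,0,0,0,0,0]
  ]
}}

```text
t: 17.17
eef_pos: [0.4065, 0.3078, 0.314]
ee_rot: [-3.142, 0.001, -2.399]
force: [-0.4, 0.2, 5.0]
width: 0.0137
```

Handle gripped, with the measured opening at 13.7 mm. I'll lift, carry with the rod turned to point along +x, and stop above the well.

{"api": "move_arm", "payload": {
  "deltas": [
    [0,0,6,0,0,0],
    [0,0,12,0,0,0],
    [0,0,18,0,0,0],
    [0,0,20,0,0,0],
    [0,0,20,0,0,0]
  ]
}}

```text
t: 17.58
eef_pos: [0.4062, 0.3076, 0.3902]
ee_rot: [-3.141, -0.001, -2.399]
force: [0.4, 1.3, -1.4]
width: 0.0133
```

{"api": "move_arm", "payload": {
  "deltas": [
    [0,0,20,0,0,0],
    [0,-5,20,0,0,-1],
    [-1,-10,14,0,0,-2],
    [-2,-16,0,0,0,-2.8],
    [-3,-18,0,0,0,-2.8]
  ]
}}

```text
t: 18.0
eef_pos: [0.4003, 0.2587, 0.4444]
ee_rot: [3.141, 0.001, -2.551]
force: [0.6, 0.7, -1.6]
width: 0.0134
```

{"api": "move_arm", "payload": {
  "deltas": [
    [0,-20,0,0,0,-2.8],
    [0,-20,0,0,0,-2.8],
    [0,-20,0,0,0,-2.8],
    [0,-20,0,0,0,-2.8],
    [0,-20,0,0,0,-2.8]
  ]
}}

```text
t: 18.42
eef_pos: [0.4, 0.1577, 0.4437]
ee_rot: [3.141, -0.0, -2.796]
force: [0.6, -0.6, -1.1]
width: 0.0139
```

{"api": "move_arm", "payload": {
  "deltas": [
    [0,-22,0,0,0,-3.3],
    [0,-22,0,0,0,-3.3],
    [0,-22,0,0,0,-3.3],
    [0,-22,0,0,0,-3.3],
    [2,-18,0,0,0,-3.3]
  ]
}}

```text
t: 18.83
eef_pos: [0.4016, 0.0513, 0.4438]
ee_rot: [3.141, -0.0, -3.084]
force: [0.6, 0.5, -0.4]
width: 0.0137
```

{"api": "move_arm", "payload": {
  "deltas": [
    [8,-13,0,0,0,-2],
    [12,-7,0,0,0,-1],
    [14,0,0,0,0,0],
    [12,0,0,0,0,0],
    [6,0,0,0,0,0]
  ]
}}

```text
t: 19.25
eef_pos: [0.4555, 0.0328, 0.4435]
ee_rot: [-3.141, -0.0, -3.134]
force: [0.4, -0.1, -1.2]
width: 0.0133
```

Run:
```python
from h import *
np.set_printoptions(precision=4,suppress=True)
g=arm.get_state(); p=g["eef_pos"]; print(p,g["ee_rot"],g["force"],g["moment"],g["width"],g["t"])
im=save("side","s11"); t=save("top","t11")
zs=p[2]-.1593-.004
for n_,z in(("rod_tip",zs-.11),("rod_shaft",zs),("rod_handle",zs+.004),("lever_tab",.0575),("shield_unit",0)):
  for cam in("side","top"):
    for l in arm.spot_point(n_,cam)[:1]: print(n_,cam,l["xy"],atz(cam,l["xy"],z)[:2],l["score"])
def crop(i,x,y,w,h,W): return cv2.resize(np.ascontiguousarray(i[y:y+h,x:x+w,::-1]),(W,int(W*h/w)),interpolation=cv2.INTER_CUBIC)
M=np.zeros((500,800,3),np.uint8)
M[:400,:400]=crop(im,190,180,150,150,400); M[:500,400:]=crop(t,220,170,80,100,400)
cv2.imwrite("pics/m11.png",M)
```

```text
[0.4555 0.0328 0.4435] [-3.1414 -0.0005 -3.134 ] [ 0.3628 -0.0607 -1.2365] [ 0.0242 -0.0232 -0.0462] 0.013311574734229413 19.25
rod_tip top [285.0, 201.7] [0.6281 0.0291] 0.92
rod_shaft side [275.0, 197.5] [0.5919 0.0334] 0.67
rod_shaft top [281.6, 208.0] [0.5953 0.0314] 0.68
rod_handle side [329.5, 202.0] [0.4542 0.0153] 0.95
lever_tab side [263.3, 267.1] [0.6281 0.0565] 0.57
lever_tab top [275.4, 209.0] [0.6308 0.0568] 0.47
shield_unit top [265.7, 210.4] [0.6369 0.0842] 0.66
```

View pics/m11.png

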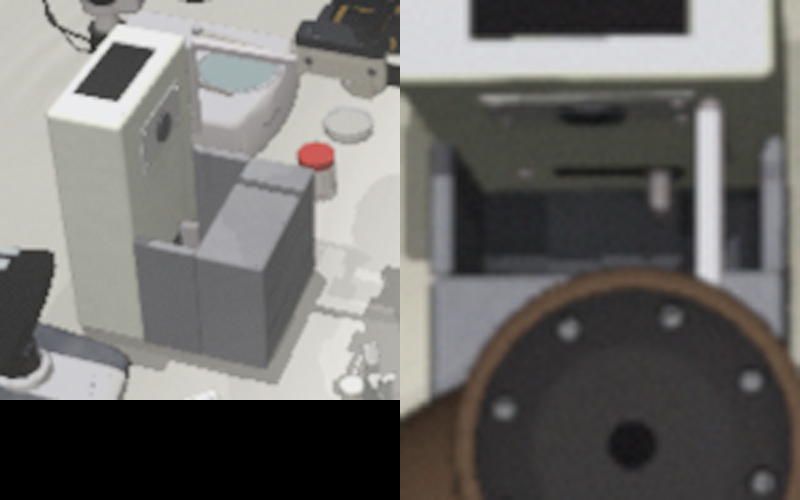

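Picture 11 shows the rod end at top px (282,190), inside the well's right part, and the tab at px (272,208), clear to its left. I'll lower the tip into the well and push left.

{"api": "move_arm", "payload": {
  "deltas": [
    [-1,0,-8,0,0,0],
    [-1,0,-15,0,0,0],
    [0,0,-15,0,0,0],
    [0,0,-15,0,0,0],
    [0,0,-15,0,0,0]
  ]
}}

```text
t: 20.27
eef_pos: [0.452, 0.0327, 0.3745]
ee_rot: [3.141, -0.0, -3.134]
force: [0.3, -0.5, -0.9]
width: 0.0132
```

{"api": "move_arm", "payload": {
  "deltas": [
    [0,0,-12,0,0,0],
    [0,0,-12,0,0,0],
    [0,0,-12,0,0,0],
    [0,0,-8,0,0,0],
    [0,0,-3,0,0,0]
  ]
}}

```text
t: 20.68
eef_pos: [0.4519, 0.0326, 0.3271]
ee_rot: [-3.141, -0.002, -3.134]
force: [-0.1, 0.2, -1.3]
width: 0.0138
```

{"api": "move_arm", "payload": {
  "deltas": [
    [0,4,0,0,0,0],
    [0,4,0,0,0,0],
    [0,4,0,0,0,0],
    [0,4,0,0,0,0],
    [0,4,0,0,0,0]
  ]
}}

```text
t: 21.1
eef_pos: [0.4525, 0.0534, 0.3292]
ee_rot: [3.141, 0.001, -3.133]
force: [0.1, 0.2, -0.8]
width: 0.0132
```

{"api": "move_arm", "payload": {
  "deltas": [
    [0,3,0,0,0,0],
    [0,3,0,0,0,0],
    [0,3,0,0,0,0],
    [0,3,0,0,0,0],
    [0,3,0,0,0,0]
  ]
}}

```text
t: 21.52
eef_pos: [0.4523, 0.0679, 0.3286]
ee_rot: [-3.141, -0.0, -3.134]
force: [-0.4, -2.0, -0.5]
width: 0.0135
```

```bash
cat > tab.py <<'E'
from h import *
import sys
np.set_printoptions(precision=4,suppress=True)
g=arm.get_state(); print(g["eef_pos"],g["ee_rot"],g["force"],g["moment"],g["t"])
for cam in("side","top"):
  im=save(cam,cam[0]+sys.argv[1])
  for n,z in(("lever_tab",.0575),("rod_tip",.055)):
    for l in arm.spot_point(n,cam)[:1]: print(n,cam,l["xy"],atz(cam,l["xy"],z)[:2],l["score"])
E
python3 tab.py 12
```

```text
[0.4523 0.0679 0.3286] [-3.1413 -0.0003 -3.134 ] [-0.391  -1.9787 -0.4982] [-0.8164  0.1519 -0.3256] 21.5167
lever_tab side [261.8, 269.8] [0.6277 0.0682] 0.56
rod_tip side [324.4, 248.5] [ 0.4929 -0.0777] 0.6
rod_tip top [268.8, 212.2] [0.6234 0.0727] 0.7
```

{"api": "move_arm", "payload": {
  "deltas": [
    [0,3,0,0,0,0],
    [0,3,0,0,0,0],
    [0,3,0,0,0,0],
    [0,3,0,0,0,0],
    [0,3,0,0,0,0]
  ]
}}

```text
t: 22.23
eef_pos: [0.4523, 0.0831, 0.3286]
ee_rot: [-3.141, -0.0, -3.134]
force: [-0.6, -1.7, -1.0]
width: 0.0137
```

{"api": "move_arm", "payload": {
  "deltas": [
    [0,2,0,0,0,0],
    [0,2,0,0,0,0],
    [0,2,0,0,0,0],
    [0,2,0,0,0,0],
    [0,0,0,0,0,0]
  ]
}}

```text
t: 22.65
eef_pos: [0.4524, 0.0911, 0.3287]
ee_rot: [3.141, 0.0, -3.133]
force: [-0.2, -0.8, -1.0]
width: 0.0135
```

{"api": "move_arm", "payload": {
  "deltas": [
    [0,1.5,0,0,0,0],
    [0,1.5,0,0,0,0],
    [0,1.5,0,0,0,0],
    [0,1.5,0,0,0,0],
    [0,0,0,0,0,0]
  ]
}}

```text
t: 23.07
eef_pos: [0.4524, 0.097, 0.3287]
ee_rot: [3.142, 0.0, -3.134]
force: [0.2, -0.7, -1.2]
width: 0.0136
```

```bash
python3 tab.py 13
```

```text
[0.4524 0.097  0.3287] [ 3.1415  0.0001 -3.1335] [ 0.1681 -0.7461 -1.2266] [-0.6648  0.1886 -0.1981] 23.0667
rod_tip side [260.1, 275.5] [0.6242 0.0888] 0.75
rod_tip top [258.2, 210.1] [0.6285 0.0981] 0.82
```

{"api": "move_arm", "payload": {
  "deltas": [
    [0,1,0,0,0,0],
    [0,1,0,0,0,0],
    [0,1,0,0,0,0],
    [0,1,0,0,0,0],
    [0,1,0,0,0,0]
  ]
}}

```text
t: 23.78
eef_pos: [0.4524, 0.1018, 0.3286]
ee_rot: [-3.141, -0.0, -3.134]
force: [-0.1, -2.3, -0.9]
width: 0.0135
```

```bash
python3 tab.py 14
python3 - <<'E'
import cv2,numpy as np
a=cv2.imread("pics/t14.png")[170:270,210:310]; b=cv2.imread("pics/s14.png")[200:300,220:320]
cv2.imwrite("pics/m14.png",np.hstack([cv2.resize(x,(400,400),interpolation=2) for x in(a,b)]))
E
```

```text
[0.4524 0.1018 0.3286] [-3.1414 -0.0002 -3.1339] [-0.0819 -2.2798 -0.9142] [-1.1619  0.2036 -0.4484] 23.7833
rod_tip side [259.5, 278.8] [0.6206 0.1016] 0.56
rod_tip top [256.1, 210.7] [0.6271 0.1031] 0.66
```

View pics/m14.png

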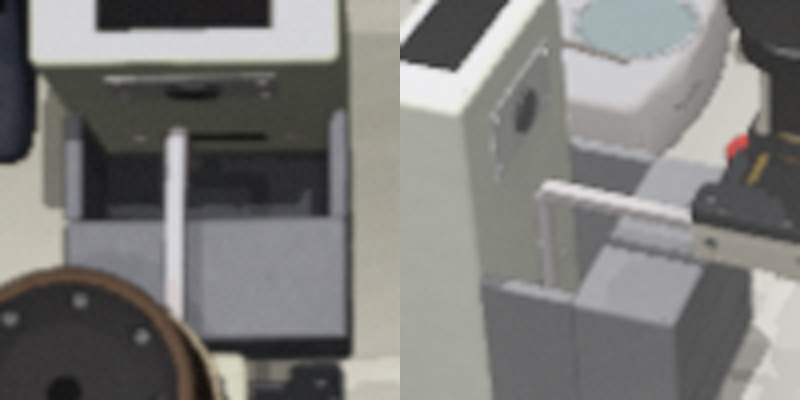

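Picture 12, the last one viewed, shows the rod end in the well at top px (254,203). Near it, the left end of the lever slot is at about px (251). Contact force is rising, so I'll push on until there is a clear stop.

{"api": "move_arm", "payload": {
  "deltas": [
    [0,1,0,0,0,0],
    [0,1,0,0,0,0],
    [0,1,0,0,0,0],
    [0,1,0,0,0,0],
    [0,0,0,0,0,0]
  ]
}}

```text
t: 24.5
eef_pos: [0.4523, 0.1057, 0.3286]
ee_rot: [-3.141, -0.0, -3.134]
force: [-0.1, -4.6, -0.8]
width: 0.0131
```

```bash
python3 tab.py 15; python3 tab.py 15b
```

```text
[0.4523 0.1057 0.3286] [-3.141  -0.0005 -3.1339] [-0.1045 -4.5652 -0.7774] [-2.1768  0.0426 -0.8774] 24.5
rod_tip side [258.6, 276.4] [0.6267 0.0935] 0.68
rod_tip top [258.3, 207.4] [0.6351 0.0979] 0.9
[0.4523 0.1057 0.3286] [-3.1414 -0.0003 -3.1338] [-0.3478 -4.6844  0.784 ] [-2.22    0.2345 -0.8781] 24.8
rod_tip side [259.1, 277.8] [0.6232 0.0982] 0.61
rod_tip top [254.8, 212.0] [0.6239 0.1062] 0.66
```

The static force is 4.6 N, against the roughly 2 N the lever needs, so the lever is at its stop. I'll back off, lift out and return to above the stand.

{"api": "move_arm", "payload": {
  "deltas": [
    [0,-3,0,0,0,0],
    [0,-3,0,0,0,0],
    [0,0,10,0,0,0],
    [0,0,15,0,0,0],
    [0,0,15,0,0,0]
  ]
}}

```text
t: 25.52
eef_pos: [0.4528, 0.1003, 0.3691]
ee_rot: [3.14, 0.001, -3.132]
force: [0.6, 0.3, -1.1]
width: 0.0135
```

{"api": "move_arm", "payload": {
  "deltas": [
    [0,0,16,0,0,0],
    [0,0,16,0,0,0],
    [0,0,16,0,0,0],
    [0,0,16,0,0,0],
    [0,0,11,0,0,0]
  ]
}}

```text
t: 25.93
eef_pos: [0.453, 0.1005, 0.4457]
ee_rot: [3.139, 0.004, -3.132]
force: [0.0, 0.9, -1.1]
width: 0.0137
```

{"api": "move_arm", "payload": {
  "deltas": [
    [-6,0,0,0,0,0],
    [-12,0,0,0,0,0],
    [-14,4,0,0,0,1],
    [-12,10,0,0,0,2],
    [-6,16,0,0,0,3]
  ]
}}

```text
t: 26.35
eef_pos: [0.4001, 0.129, 0.4426]
ee_rot: [3.141, -0.001, -3.028]
force: [-0.0, 0.5, -1.7]
width: 0.0138
```

{"api": "move_arm", "payload": {
  "deltas": [
    [0,20,0,0,0,4],
    [0,20,0,0,0,4],
    [0,20,0,0,0,4],
    [0,20,0,0,0,4],
    [0,20,0,0,0,4]
  ]
}}

```text
t: 26.77
eef_pos: [0.4011, 0.2305, 0.4426]
ee_rot: [3.141, -0.001, -2.676]
force: [0.2, -0.7, -2.2]
width: 0.0133
```

{"api": "move_arm", "payload": {
  "deltas": [
    [0,20,0,0,0,4],
    [0,20,0,0,0,4],
    [1,18,0,0,0,4],
    [2,12,0,0,0,3],
    [1,8,0,0,0,1.1]
  ]
}}

```text
t: 27.18
eef_pos: [0.4054, 0.3089, 0.4424]
ee_rot: [3.141, -0.001, -2.395]
force: [-0.0, 1.0, -1.3]
width: 0.0135
```

```bash
cat > rodchk.py <<'E'
from h import *
import sys
np.set_printoptions(precision=4,suppress=True)
g=arm.get_state(); p=g["eef_pos"]; print(p,g["ee_rot"],g["force"],g["moment"],g["width"],g["t"])
zs=p[2]-.1593-.004 if len(sys.argv)<3 else float(sys.argv[2])
c=np.array([.4195,.318]); y=np.radians(42.2); d=np.array([np.cos(y),np.sin(y)]); n=np.array([-d[1],d[0]])
print("tcp",(p[:2]-c)@d,(p[:2]-c)@n)
for cam in("side","top"):
  im=save(cam,cam[0]+sys.argv[1])
  for nm,z in(("rod_tip",zs-.11),("rod_shaft",zs),("rod_handle",zs+.004)):
    for l in arm.spot_point(nm,cam)[:1]: w=atz(cam,l["xy"],z)[:2]-c; print(nm,cam,l["xy"],"along/lat",w@d,w@n,l["score"])
  for nm,z in(("lever_tab",.0575),):
    for l in arm.spot_point(nm,cam)[:1]: print(nm,cam,l["xy"],atz(cam,l["xy"],z)[:2],l["score"])
E
python3 rodchk.py 16
```

```text
[0.4054 0.3089 0.4424] [ 3.1412 -0.0011 -2.3948] [-0.0165  0.9957 -1.3432] [-0.0551  0.0945 -0.0114] 0.013534459973669652 27.1833
tcp -0.016551183373961623 0.0026746191312189225
rod_tip side [236.4, 347.4] along/lat 0.15166793955622748 0.0053594797279337 0.9
rod_shaft side [246.8, 304.0] along/lat 0.11943943610113344 0.0027338205641004795 0.71
rod_handle side [313.2, 284.4] along/lat -0.020033992133457572 0.007970825574675551 0.89
rod_tip top [102.5, 244.5] along/lat 0.1586528973570479 0.005778328590840126 0.75
rod_shaft top [96.9, 250.5] along/lat 0.12300020062487498 0.0026027793623198264 0.57
rod_handle top [480.8, 293.2] along/lat -0.45902120696101 -0.5101188349449465 0.7
lever_tab top [257.1, 207.9] [0.6334 0.1005] 0.58
```

The lever tab now shows at y≈0.100, having been at about 0.060 before, so it moved about 40 mm. I'll lower to just above the fork mouths and check the rod's line.

{"api": "move_arm", "payload": {
  "deltas": [
    [1,-1,-10,0,0,-0.2],
    [0,0,-22,0,0,0],
    [0,0,-26,0,0,0],
    [0,0,-18,0,0,0],
    [0,0,-7,0,0,0]
  ]
}}

```text
t: 28.1
eef_pos: [0.4067, 0.3057, 0.3573]
ee_rot: [-3.141, -0.005, -2.403]
force: [0.5, -1.3, -2.2]
width: 0.0132
```

```bash
python3 rodchk.py 17
python3 - <<'E'
from h import *
np.set_printoptions(precision=4,suppress=True)
p=arm.get_state()["eef_pos"]; zs=p[2]-.1633
c=np.array([.4195,.318]); y=np.radians(42.2); d=np.array([np.cos(y),np.sin(y)]); n=np.array([-d[1],d[0]])
def fit(png,zs,tag):
    t=cv2.imread(png)[:,:,::-1].astype(int)
    # sample across the rod at stations along; find shaft (bright) edges
    out=[]
    for a in np.arange(.03,.125,.008):
        L=np.arange(-.02,.03,.0005); v=[]
        for l in L:
            u=proj("top",np.r_[c+d*a+n*l,zs+.005]); v.append(cv2.getRectSubPix(t.mean(2).astype(np.float32),(1,1),(float(u[0]),float(u[1])))[0,0])
        v=np.array(v); out.append((round(a,3),L[v.argmax()].round(4),int(v.max()),int(np.median(v))))
    print(tag,out)
fit("pics/t8.png",.192,"t8"); fit("pics/t17.png",zs,"t17")
E
```

```text
[0.4067 0.3057 0.3573] [-3.1412 -0.0045 -2.4035] [ 0.5298 -1.2991 -2.2485] [-0.1227  0.1472 -0.0445] 0.013216991109721127 28.1
tcp -0.017697393984731108 -0.0005362308537887484
rod_tip side [240.0, 370.1] along/lat 0.14884856434405472 -0.0031321088138822617 0.98
rod_shaft side [253.0, 332.0] along/lat 0.11250102252032265 0.0012364394826769598 0.56
rod_handle side [309.3, 308.1] along/lat -0.019330857305085332 -0.010914207386915991 0.75
rod_tip top [117.7, 247.2] along/lat 0.15636093250929303 -0.0012908580028087868 0.82
rod_shaft top [112.2, 254.7] along/lat 0.12019461564176948 0.000291628306778563 0.92
rod_handle top [154.2, 301.3] along/lat -0.016720564817327664 -0.0018002245733351038 0.63
lever_tab top [257.5, 209.2] [0.6303 0.0996] 0.65
t8 [(np.float64(0.03), np.float64(0.0), 171, 138), (np.float64(0.038), np.float64(0.0), 171, 122), (np.float64(0.046), np.float64(0.0), 170, 120), (np.float64(0.054), np.float64(-0.0105), 174, 134), (np.float64(0.062), np.float64(0.0005), 170, 131), (np.float64(0.07), np.float64(0.0005), 170, 125), (np.float64(0.078), np.float64(0.0), 148, 118), (np.float64(0.086), np.float64(0.018), 121, 111), (np.float64(0.094), np.float64(0.0115), 115, 67), (np.float64(0.102), np.float64(0.0095), 142, 17), (np.float64(0.11), np.float64(0.0155), 37, 16), (np.float64(0.118), np.float64(0.0035), 33, 28)]
t17 [(np.float64(0.03), np.float64(-0.02), 172, 17), (np.float64(0.038), np.float64(-0.02), 185, 18), (np.float64(0.046), np.float64(-0.018), 197, 24), (np.float64(0.054), np.float64(-0.0105), 196, 51), (np.float64(0.062), np.float64(-0.012), 192, 95), (np.float64(0.07), np.float64(-0.0135), 194, 129), (np.float64(0.078), np.float64(-0.012), 197, 155), (np.float64(0.086), np.float64(-0.019), 196, 175), (np.float64(0.094), np.float64(0.011), 196, 184), (np.float64(0.102), np.float64(-0.001), 200, 168), (np.float64(0.11), np.float64(0.0), 198, 189), (np.float64(0.118), np.float64(-0.001), 198, 190)]
```

{"api": "move_arm", "payload": {
  "deltas": [
    [0,0,-3,0,0,0],
    [0,0,-3,0,0,0],
    [0,0,0,0,0,0],
    [0,0,0,0,0,0],
    [0,0,0,0,0,0]
  ]
}}

```text
t: 29.02
eef_pos: [0.4074, 0.3068, 0.3546]
ee_rot: [-3.141, -0.0, -2.402]
force: [-0.6, 0.8, -1.8]
width: 0.0137
```

```bash
python3 rodchk.py 18
python3 - <<'E'
from h import *
np.set_printoptions(precision=4,suppress=True)
p=arm.get_state()["eef_pos"]; zs=p[2]-.1633
c=np.array([.4195,.318]); y=np.radians(42.2); d=np.array([np.cos(y),np.sin(y)]); n=np.array([-d[1],d[0]])
t=cv2.imread("pics/t18.png").mean(2).astype(np.float32)
L=np.arange(-.016,.0161,.002)
for a in list(np.arange(-.1,0,.02))+list(np.arange(.05,.13,.012)):
    h=.005 if a>.01 else .013
    print(round(a,3),[int(cv2.getRectSubPix(t,(1,1),tuple(map(float,proj("top",np.r_[c+d*a+n*l,zs+h]))))[0,0]) for l in L])
E
```

```text
[0.4074 0.3068 0.3546] [-3.1415 -0.0002 -2.4023] [-0.5656  0.8102 -1.7508] [-0.0036  0.1057 -0.0148] 0.013653423779721991 29.0167
tcp -0.01647938112519159 -0.00017078072348281244
rod_tip side [237.0, 373.1] along/lat 0.15679851528038824 -0.00020704439615712444 0.81
rod_shaft side [251.7, 332.2] along/lat 0.11452073391657294 -0.0017155426362897436 0.69
rod_handle side [310.8, 310.6] along/lat -0.02033817236890874 -0.005197460805953822 0.77
rod_tip top [115.3, 246.8] along/lat 0.16161005112224294 0.0026705226327085607 0.71
rod_shaft top [114.8, 252.7] along/lat 0.12050704068302438 -0.006177512488628488 0.72
rod_handle top [154.8, 301.1] along/lat -0.016764509244585044 -0.0025529699390859162 0.96
lever_tab top [227.1, 297.8] [0.4189 0.1695] 0.68
-0.1 [56, 48, 37, 27, 16, 15, 18, 20, 19, 18, 41, 82, 102, 104, 99, 100, 100]
-0.08 [140, 147, 134, 81, 31, 20, 23, 25, 22, 22, 29, 59, 102, 132, 143, 146, 146]
-0.06 [31, 31, 26, 17, 10, 10, 12, 13, 13, 16, 32, 77, 111, 135, 149, 150, 149]
-0.04 [20, 19, 19, 17, 18, 18, 20, 25, 34, 33, 36, 43, 57, 57, 55, 51, 49]
-0.02 [191, 183, 152, 119, 88, 64, 34, 19, 13, 11, 10, 7, 12, 9, 9, 10, 6]
0.05 [196, 195, 190, 172, 131, 69, 29, 13, 23, 54, 106, 123, 87, 38, 20, 17, 18]
0.062 [142, 167, 186, 185, 158, 147, 173, 182, 144, 103, 97, 104, 78, 34, 20, 18, 17]
0.074 [191, 192, 193, 188, 164, 142, 167, 187, 188, 183, 159, 132, 115, 79, 39, 17, 17]
0.086 [197, 196, 197, 194, 175, 159, 174, 187, 187, 186, 184, 191, 193, 172, 143, 108, 67]
0.098 [162, 148, 139, 134, 121, 123, 176, 194, 198, 196, 185, 187, 193, 194, 194, 182, 152]
0.11 [185, 186, 186, 186, 170, 154, 178, 196, 198, 194, 187, 188, 191, 191, 192, 192, 192]
0.122 [105, 142, 173, 178, 153, 138, 175, 196, 199, 194, 179, 178, 185, 187, 190, 190, 189]
```

{"api": "move_arm", "payload": {
  "deltas": [
    [-0.5,0.5,-5,0,0,0.1],
    [0,0,-6,0,0,0],
    [0,0,-6,0,0,0],
    [0,0,-5,0,0,0],
    [0,0,0,0,0,0]
  ]
}}

```text
t: 29.93
eef_pos: [0.4066, 0.3069, 0.3311]
ee_rot: [-3.141, -0.002, -2.401]
force: [-0.0, -0.0, -1.6]
width: 0.0136
```

{"api": "move_arm", "payload": {
  "deltas": [
    [0,0,-4,0,0,0],
    [0,0,-4,0,0,0],
    [0,0,-4,0,0,0],
    [0,0,-3,0,0,0],
    [0,0,0,0,0,0]
  ]
}}

```text
t: 30.35
eef_pos: [0.4067, 0.3071, 0.3169]
ee_rot: [-3.141, -0.001, -2.401]
force: [-0.2, 0.2, -0.6]
width: 0.0138
```

{"api": "move_arm", "payload": {
  "deltas": [
    [0,0,-1,0,0,0],
    [0,0,-1,0,0,0],
    [0,0,-0.7,0,0,0],
    [0,0,0,0,0,0],
    [0,0,0,0,0,0]
  ]
}}

```text
t: 30.77
eef_pos: [0.4069, 0.3073, 0.3151]
ee_rot: [3.142, 0.0, -2.401]
force: [-0.4, -0.4, -2.0]
width: 0.0137
```

{"api": "move_arm", "payload": {
  "deltas": [
    [0,0,0,0,0,0],
    [0,0,0,0,0,0],
    [0,0,0,0,0,0],
    [0,0,0,0,0,0],
    [0,0,0,0,0,0]
  ],
  "claw": 140
}}

```text
t: 31.18
eef_pos: [0.4069, 0.3074, 0.3151]
ee_rot: [3.142, 0.0, -2.401]
force: [0.3, -0.2, 0.4]
width: 0.0379
```

```bash
python3 rodchk.py 19 .15
```

```text
[0.4069 0.3074 0.3151] [ 3.1416  0.0003 -2.4006] [ 0.2641 -0.2438  0.3726] [ 0.0703  0.0228 -0.039 ] 0.03790157501407462 31.1833
tcp -0.016453839080326577 0.0005554338908244812
rod_tip side [238.9, 384.2] along/lat 0.15580221534682528 -0.0016233955310153564 0.73
rod_shaft side [252.0, 346.8] along/lat 0.11782936052073262 0.0008273390337907652 0.66
rod_handle side [309.6, 325.1] along/lat -0.01635666244823618 -0.002864184811178029 0.97
rod_tip top [121.1, 248.1] along/lat 0.16192758872359198 0.0011544488553343474 0.62
rod_shaft top [119.7, 255.2] along/lat 0.12073049205421364 -0.0035782925875489577 0.97
rod_handle top [160.2, 302.6] along/lat -0.019699240508565464 -0.002021394713845973 0.74
lever_tab top [254.6, 204.8] [0.6409 0.1066] 0.51
```

{"api": "move_arm", "payload": {
  "deltas": [
    [0,0,6,0,0,0],
    [0,0,12,0,0,0],
    [0,0,20,0,0,0],
    [0,0,25,0,0,0],
    [0,0,25,0,0,0]
  ]
}}

```text
t: 32.1
eef_pos: [0.4068, 0.3071, 0.4041]
ee_rot: [-3.141, -0.001, -2.401]
force: [-0.1, 0.6, -0.1]
width: 0.0397
```

{"api": "move_arm", "payload": {
  "deltas": [
    [0,-15,15,0,0,0],
    [0,-30,10,0,0,0],
    [0,-35,0,0,0,0],
    [0,-35,0,0,0,0],
    [0,-30,0,0,0,0]
  ]
}}

```text
t: 32.52
eef_pos: [0.4063, 0.1605, 0.4287]
ee_rot: [3.142, 0.001, -2.4]
force: [0.4, -0.5, -1.0]
width: 0.0397
```

{"api": "move_arm", "payload": {
  "deltas": [
    [0,-30,0,0,0,0],
    [0,-30,0,0,0,0],
    [0,-30,0,0,0,0],
    [0,-30,0,0,0,0],
    [0,0,0,0,0,0]
  ]
}}

```text
t: 32.93
eef_pos: [0.406, 0.0388, 0.4286]
ee_rot: [-3.141, 0.0, -2.403]
force: [-0.0, -0.1, -0.1]
width: 0.0398
```

```bash
python3 rodchk.py 20 .15
python3 - <<'E'
from h import *
np.set_printoptions(precision=4,suppress=True)
for n in("rod_tip","rod_shaft","rod_handle"):
    a,b=arm.spot_point(n,"side"),arm.spot_point(n,"top")
    if a and b: print(n,*tri(a[0]["xy"],b[0]["xy"]))
for n,z in(("vial_mid",.024),("small_vial_mid",.016),("lever_tab",.0575)):
  for cam in("side","top"):
    for l in arm.spot_point(n,cam)[:1]: print(n,cam,atz(cam,l["xy"],z)[:2],l["score"])
for l in arm.masks_of("lever_tab","top")[:1]:
    ys,xs=np.nonzero(l["pixels"]); print("tab mask",xs.mean(),xs.min(),xs.max(),ys.min(),ys.max(),l["score"])
E
```

```text
[0.406  0.0388 0.4286] [-3.1413  0.0001 -2.403 ] [-0.0267 -0.0527 -0.1239] [ 0.102   0.1251 -0.0216] 0.03984503371738303 32.9333
tcp -0.19754312752567935 -0.19778001358425076
rod_tip side [239.6, 387.1] along/lat 0.15672004924824806 0.0063696245769322285 0.95
rod_shaft side [252.2, 345.5] along/lat 0.11630649056908392 -0.0023652413280084855 0.85
rod_handle side [310.1, 325.3] along/lat -0.017121932736942066 -0.0018809427002099855 0.71
lever_tab side [307.4, 240.6] [ 0.5506 -0.0944] 0.65
rod_tip top [120.0, 248.1] along/lat 0.16369807565898076 0.0031050864123318422 0.66
rod_shaft top [118.2, 256.6] along/lat 0.1205872511891689 0.0009072897750106168 0.76
rod_handle top [159.2, 302.6] along/lat -0.018223662638559575 -0.00039821603632319603 0.66
lever_tab top [255.8, 208.3] [0.6325 0.1036] 0.38
rod_tip [0.535  0.4289 0.0404] 0.007570328958089495
rod_shaft [0.5067 0.3979 0.1544] 0.002404238177662304
rod_handle [0.4071 0.3055 0.1546] 0.0016665159780666161
vial_mid side [ 0.5603 -0.1243] 0.52
vial_mid top [ 0.5555 -0.125 ] 0.66
small_vial_mid side [0.4198 0.1843] 0.37
lever_tab side [ 0.5506 -0.0944] 0.65
lever_tab top [0.6325 0.1036] 0.38
```

Run:
```python
import cv2,numpy as np
a=cv2.imread("pics/top1.png").mean(2); b=cv2.imread("pics/t20.png").mean(2)
for nm,i in(("before",a),("after",b)): print(nm,"tab",i[205:212,244:286].mean(0).astype(int)); print("  slot",i[202:205,244:286].min(0).astype(int))
```

```text
before tab [ 45  45  44  44  44  46  47  46  45  45  45  46  46  45  45  45  45  44
  45  44  44  44  43  42  42  53  87 111 108  83  48  38  38  39  39  40
  40  41  41  42  42  43]
  slot [58 61 57 57 56 56 50 32 21 23 25 25 23 23 26 24 23 25 21 24 22 20 23 22
 27 37 45 49 48 41 35 25 33 49 54 55 55 56 54 56 55 54]
after tab [ 51  51  50  48  49  51  56  83 117 129 118  86  48  42  43  45  44  44
  43  44  44  46  48  48  47  46  47  47  46  47  46  46  47  48  48  47
  47  47  47  48  47  46]
  slot [65 67 65 65 63 64 55 52 55 55 54 52 38 30 24 27 25 25 24 24 26 25 22 25
 27 23 24 25 25 26 22 26 41 56 60 62 60 62 62 60 61 59]
```

The tab moved from column 271.5 to 253 (about 43 mm) and is now flush with the slot's left end. Handing in.

```bash
python3 -c "
from h import *
print(arm.job_done(), arm.get_state()['t'])"
```

```text
the job is handed in; nothing more can be done
the job is handed in; nothing more can be done
```

I did every step of the task and handed the job in after about 33 s. No verdict was reported, so what follows rests on my own checks.

I drew the rod out by its shaft, laid it on the stand, let go, and took it again by the handle. I then pushed the lever left to its stop, laid the rod back on the stand, let go and moved the arm clear.

**Last checks**
- **Lever:** it moved about 43 mm and sits at the left end of its slot in the top picture. The last push met a steady 4.6 N, well above the 2 N it needs.
- **Rod:** both cameras put rod_shaft about 118 mm along the stand, at a height of about 0.150–0.154 m, and the tip at 0.04 m. It is in both forks with the leg hanging down. I saw no side force while lowering it the second time.
- **Vials:** neither was touched as far as I could tell. The larger one was found at its old place by both cameras. The small one was found there only by the side camera, with a low score (0.37).

**What went wrong or disagreed**
- **First grasp:** the fingers were still closing when I started to draw, so they took hold about 9 mm ahead of rod_shaft instead of 20 mm behind it. I measured the shift and corrected for it when placing the rod.
- **Camera against arm:** they differed by 2–4 mm sideways at the stand.
- **Wrong detections:** some lever sightings were plainly wrong, including the last one from the side camera, so I ignored them.
- **Final placing:** I checked it by numbers only, because all 12 picture views were used (the plan was about 8).

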